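# Close up after block printing

## Robot

A 6-joint arm with a two-finger parallel gripper is mounted at the origin on the work surface; the furniture and walls round the work are solid. World frame = base frame: x ahead of the robot, y to its left, z up, the work surface at z = 0. Lengths are in m, angles in rad, forces in N, time in s.
With the tool pointing down it reaches from about 0.25 to 0.775 m from the base axis. Payload 4 kg.
Tool frame: the origin (TCP) lies where the fingers leave the gripper's body, on its centre line; the fingertips stand 97 mm ahead of it and the grasp point (between the pads) lies 78 mm ahead of it; z points along the fingers, y is the line along which they close (so a half turn about z gives the same grasp; the last joint's range is limited). The gripper opens to 94 mm and grips with 3 to 60 N. Pads are 16 mm wide; open, the fingers measure 119 mm over their backs; the gripper's body (75 mm by 177 mm) begins 78 mm behind the grasp point.
Start: joints at [-1.29, 0.087, 1.371, -0, 1.684, -0.103], TCP at [0.206, -0.51, 0.303] pointing down, gripper open.
Joint ranges: [-3.1, 3.1], [-0.76, 2.03], [0.27, 2.55], [-1.08, 4.22], [0.17, 2.65], [-2.57, 2.57]. Speed limits (rad/s): [2.79, 2.79, 3.14, 3.14, 3.14, 3.14].

## Interface

Orientations are given as [roll, pitch, yaw] about the fixed x, y, z axes, in that order (R = Rz(yaw) Ry(pitch) Rx(roll)).
In Python, from bench import robot, eyes gives the robot as it stands. The module is installed in compiled form; this text tells all that it offers.
- The arm moves only by the tool carry_out, never from a script. Its argument "deltas" is a list of rows, each an object of numbers: "dx", "dy", "dz": the shift along the tool's x, y, z each as a share of 0.02 m, from -1 to 1; "wx", "wy", "wz": the turn, a rotation vector about the tool's x, y, z each as a share of 0.12 rad, from -1 to 1; "gripper": the closure in counts, from 0 (fully open) to 255 (shut). In form: [{"dx": .., "dy": .., "dz": .., "wx": .., "wy": .., "wz": .., "gripper": ..}, ...]. A call has 1 to 20 rows; each row shifts and turns the commanded pose from where the row before left it, along the tool's axes as they then stand; what a row does not reach is not made up. A row lasts 1/12 s, in which the tool goes at most 41.7 mm and 7.16 degrees, less where a joint would pass 70% of its speed; a pose out of reach is approached as far as the arm can. A call with a number of a shift or a turn outside -1 to 1 is refused whole. A call with a gripper value outside its range is refused whole. The fingers move at their own pace and stop on an object; the grip force is fixed at half the most. Time passes only in rows, so rows that do not move let the fingers close. It gives the time, the measured TCP pose, the force, the opening and the grip force at its end, in the units of the state.
- robot.get_obs(): the state, without advancing time (a new reading comes with each control period).
- eyes.snapshot(name): name is "scene" or "top"; returns the picture (384x512x3 uint8, red, green, blue); there is no depth.
- eyes.get_calibration(name): a dict with "fovy" (degrees; the focal length in pixels is half the picture's height over the tangent of half this angle, whatever the lens; pixels are square), "cx", "cy" (the principal point, pixels), "k1" (the pictures are not rectified: a ray, as slopes to the right and down, at radius r is drawn at 1 + k1 r^2 times it, then the intrinsics apply), "R" (3x3) and "t" (3): a world point X has camera coordinates R X + t. Camera axes: x right, y down, z forward; pixel columns grow to the right and rows downward; lengths in m; the calibration is good to about 2 mm. A picture is of the moment at which its call begins. get_calibration takes no time and is no camera call.
- robot.close_job(): hands the job in; it is judged then, once.
The state is a dict: "time": time; "joint_positions": joint angles; "qvel": joint speeds; "joint_torque": joint torques, N m; "tool_pos": TCP position; "ee_rot": TCP orientation; "wrist_force": force on the tool from outside, world axes, zero at the start; "wrist_torque": the same for the moment, N m; "width": finger opening in m; "finger_force": force on a finger pad.
Only numpy, scipy, OpenCV 4.12 (cv2) and the standard library are available. Lean on these libraries where they do the work, as an engineer would, in place of code of your own. Each camera call takes 0.05 s, during which the arm holds its last target. There are 200 camera calls.

## Task

Close up after block printing. Set the lid square on the ink jar, turn it backward (anticlockwise seen from above) until you feel its lugs drop into the gaps between the threads, then screw it forward (clockwise) until it comes fully home against its stops. Stand every printing block that is on the sloping stand upright on edge in the dowel rack, one to a slot and centred between its dowels; leave the mug and the rubber stamp where they are.

Things in the scene. Friction and masses are not known exactly. Their poses are not given: they have to be found in the camera images.
- ink_jar: White plastic ink jar, 72 mm across, fixed in a dark wooden well 104 mm square, 26 mm high; origin under its middle, z up. Its neck, 47 mm across, has four right-hand threads, 55 mm over. Between them are four gaps 30 deg wide (on the jar's own +x, +y, -x, -y and on 30 deg anticlockwise). A stop rib, 1 mm below the rim, closes each gap's anticlockwise side. The shoulder begins 23 mm below the rim.
- jar_mouth (a point): Centre of the jar's bevelled rim, on its axis, 99.5 mm above the desk; the threads start 2.5 mm below. A lid on top of the threads cannot go clockwise past the ribs; anticlockwise it climbs (0.07 mm a degree), within 75 deg reaches the thread starts and drops 9 mm into the gaps, up to the ribs. Then it screws clockwise by 55 to 71 deg, sinking 3 mm, till its lugs meet the ribs at the thread tails.
- jar_lid: Round steel lid, right way up on the desk at first: 64 mm across, 26 mm high, knurled rim, 60 to 130 g; origin at the centre of its lower rim, z its axis, up. Hollow below (57 mm wide, 17 mm deep), with four inward lugs on its own +x, +y, -x and -y, 14 deg wide, 4 mm high, 1.5 mm above the lower rim, 49 mm across between opposite ones.
- lid_center (a point): Centre of the lid, on its axis, 13 mm above its lower rim; axes of the lid. Height of this point above jar_mouth: +6 to +11 mm riding on top of threads or ribs, 0 dropped into the gaps, -3 mm screwed home. In the groove the lugs have 2 mm of play up and down. The lid turns with little resistance, by its rim.
- stand: Sloping wooden stand, 98 x 316 mm, fixed; origin at the centre of its underside. 3 to 5 blocks lean in it side by side, 62 mm apart along its y, 20 deg from vertical, tops toward its -x (the robot's side), on a slanted ledge 26 mm up and against two slats on their -x side. The slats end 52 mm up the block: the upper 40 mm is free on both faces.
- block_0_center (a point): Centre of printing block 1 (None if absent): flat, 14 mm thick (its x), 52 mm wide (its y), 96 mm tall (its z, up when it stands on edge), plywood with a grey carved face on its +x side, 90 g. Its lower edge lies 48 mm below this point along its own z. The blocks differ only in the carving; any block may go in any slot, either way round.
- block_0: Printing block 1: middle of its lower 52 x 14 mm edge; axes as its centre.
- block_1_center (a point): Centre of printing block 2 (None if absent), same size and axes as block 1.
- block_1: Printing block 2: middle of its lower 52 x 14 mm edge; axes as its centre.
- block_2_center (a point): Centre of printing block 3 (None if absent), same size and axes as block 1.
- block_2: Printing block 3: middle of its lower 52 x 14 mm edge; axes as its centre.
- block_3_center (a point): Centre of printing block 4 (None if absent), same size and axes as block 1.
- block_3: Printing block 4: middle of its lower 52 x 14 mm edge; axes as its centre.
- block_4_center (a point): Centre of printing block 5 (None if absent), same size and axes as block 1.
- block_4: Printing block 5: middle of its lower 52 x 14 mm edge; axes as its centre.
- rack: Wooden block rack, fixed: a board 248 x 80 mm, 14 mm thick, with five slots between dowels; origin at the centre of its underside, axes as rack_base.
- rack_base (a point): Centre of the board's top face, 14 mm up. Slots at x = -100, -50, 0, +50, +100 mm here, each along y, 18 mm wide between four round-topped 8 mm dowels (13 mm either side of its middle in x, at y = -14 and +14 mm) that rise 40 mm above the board. A block stands in a slot with its thickness along x, its lower edge on the board, centre at y = 0, 48 mm above this point.
- mug: Green stoneware mug, 82 x 118 x 94 mm, a bystander; origin at the middle of its foot.
- rubber_stamp: Rubber stamp with a turned handle, 26 x 54 x 69 mm, a bystander; origin at the middle of its foot.

How it is judged:
By the outcome, as a careful person would: the job done as asked, in the order asked, and still so for the second after the job is handed in, with the robot touching nothing.
Of block_0, block_1, block_2, block_3, block_4 only 3 to 5 are there at a start; the rules pass over those that are not, and their reading is None.
At some moment in a run one of jar_lid may be knocked a few centimetres aside while the robot is not near it.
It also fails if it takes over 210 s, if anything falls off the work surface, if the arm or the gripper's body presses on something with over 40 N, if the wrist force passes 120 N, or if a joint passes its speed limit or range.

## Working session

There is one attempt and no reset: what is moved stays moved. The work goes in short steps, Python scripts to look and compute and a tool call to move; the robot and the scene stay as the last step left them, time stands still between calls to the robot, and variables do not carry over. Pictures are saved under pics/ and viewed, at most 14 in all, crops included, and the job is handed in when it is done.

Besides the shell and the picture viewer there is one more tool, called after "Call:" in YAML: its name, and indented under it one key for each argument. carry_out: Moves the arm, as the interface text tells. Shift numbers are shares of 0.02 m and turn numbers shares of 0.12 rad, none past 1 either way. Its arguments: {"type":"object","properties":{"deltas":{"type":"array","items":{"type":"object","properties":{"dx":{"type":"number"},"dy":{"type":"number"},"dz":{"type":"number"},"wx":{"type":"number"},"wy":{"type":"number"},"wz":{"type":"number"},"gripper":{"type":"number"}}}}},"required":["deltas"]}

```bash
mkdir -p pics; cat > h.py <<'E'
import numpy as np, cv2
from bench import robot, eyes
def snap(n,f):
    im=eyes.snapshot(n); cv2.imwrite('pics/'+f,cv2.cvtColor(im,cv2.COLOR_RGB2BGR)); return im
def cal(n):
    c=eyes.get_calibration(n); f=192/np.tan(np.radians(c['fovy'])/2)
    return c,f,np.array(c['R']),np.array(c['t'])
def ray(n,u,v):
    c,f,R,t=cal(n); d=np.array([(u-c['cx'])/f,(v-c['cy'])/f]); s=d.copy()
    for _ in range(30): s=d/(1+c['k1']*(s@s))
    return -R.T@t, R.T@np.array([s[0],s[1],1])
def onz(n,u,v,z):
    o,d=ray(n,u,v); return o+d*(z-o[2])/d[2]
def proj(n,X):
    c,f,R,t=cal(n); p=R@np.array(X)+t; s=p[:2]/p[2]; s=s*(1+c['k1']*(s@s)); return s*f+[c['cx'],c['cy']]
def tri(u1,u2):
    o1,d1=ray('scene',*u1); o2,d2=ray('top',*u2)
    A=np.stack([d1,-d2],1); s=np.linalg.lstsq(A,o2-o1,rcond=None)[0]
    a=o1+s[0]*d1;b=o2+s[1]*d2; return (a+b)/2,np.linalg.norm(a-b)
E
python3 - <<'E'
from h import *
for n in('scene','top'):
    im=snap(n,n+'0.png'); c,f,R,t=cal(n); print(n,c['fovy'],c['cx'],c['cy'],c['k1'],-R.T@t,R[2])
print(robot.get_obs())
E
```

```text
scene 51.557327516978454 256.3302918033926 191.48893264642044 0.016449517641110516 [0.04160318 0.56452283 0.50751587] [ 0.54620941 -0.69787252 -0.46328094]
top 57.20402863689934 253.19919050235777 189.24457669274787 -0.1053756131242232 [ 0.46376128 -0.09125661  0.92703077] [ 0.1065107   0.02212953 -0.99406527]
{'time': 0.1, 'joint_positions': array([-1.29012209e+00,  8.78785478e-02,  1.37206853e+00, -4.09546377e-05,
        1.68361625e+00, -1.03107372e-01]), 'qvel': array([-1.24612185e-03, -1.87477621e-03, -4.17227015e-03, -7.46473648e-04,
        1.47051952e-04,  4.03581521e-05]), 'joint_torque': array([ 1.19427310e-03, -3.41248941e+01, -3.03302228e+01,  7.19597214e-02,
        3.03788879e-02, -1.02009324e-04]), 'tool_pos': array([ 0.20583512, -0.50970779,  0.30163999]), 'ee_rot': array([-3.13962826e+00, -1.62343878e-04,  3.83776879e-01]), 'wrist_force': array([-0.56916201, -0.1406631 ,  0.1590736 ]), 'wrist_torque': array([-0.00389384, -0.03962122,  0.00256295]), 'finger_force': 0.0, 'width': 0.09404069933454678}
```

View pics/scene0.png

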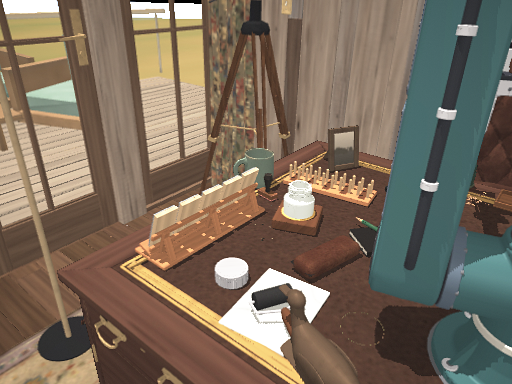

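View pics/top0.png

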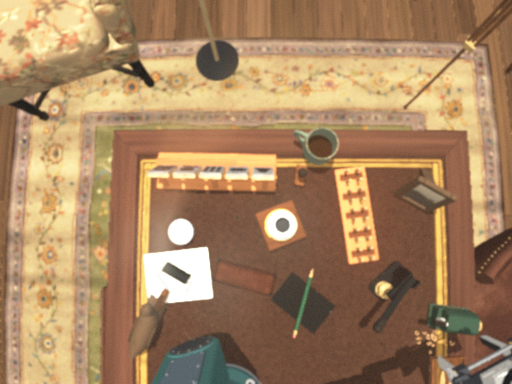

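The scene shows the blocks leaning in the stand (~200,215), the lid at (232,272), the jar at (299,205) and the rack at (325,183). In the top view the lid is at (180,231), the jar at (282,224), the rack at (357,215) and the stand at (215,172). I'll enlarge both for detail.

```bash
python3 - <<'E'
import cv2
a=cv2.imread('pics/top0.png')[125:275,140:395]; cv2.imwrite('pics/topc.png',cv2.resize(a,None,fx=3.1,fy=3.1,interpolation=cv2.INTER_CUBIC))
a=cv2.imread('pics/scene0.png')[140:300,125:385]; cv2.imwrite('pics/scenec.png',cv2.resize(a,None,fx=3,fy=3,interpolation=cv2.INTER_CUBIC))
E
```

```text
(no output)
```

View pics/topc.png

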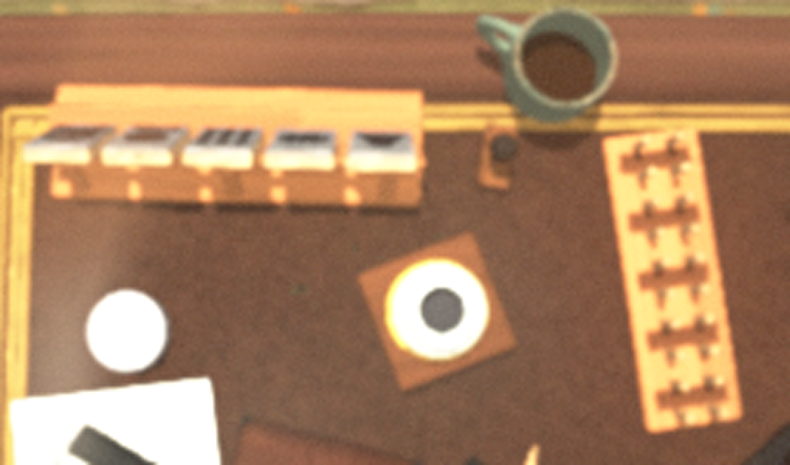

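View pics/scenec.png

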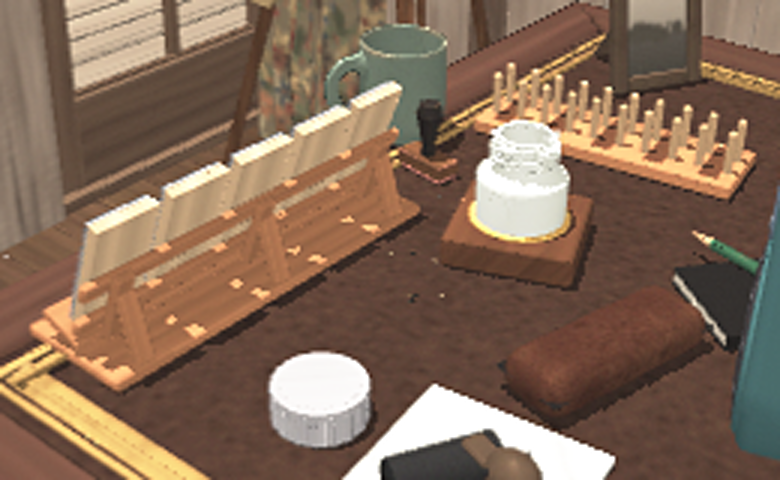

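```bash
cat > m.py <<'E'
from h import *
im=cv2.cvtColor(cv2.imread('pics/top0.png'),cv2.COLOR_BGR2RGB)
hsv=cv2.cvtColor(im,cv2.COLOR_RGB2HSV)
def rect(mask,box,z):
    m=np.zeros(mask.shape,np.uint8); x0,y0,x1,y1=box; m[y0:y1,x0:x1]=mask[y0:y1,x0:x1]
    m=cv2.morphologyEx(m,cv2.MORPH_CLOSE,np.ones((7,7)))
    c=max(cv2.findContours(m,0,cv2.CHAIN_APPROX_NONE)[0],key=cv2.contourArea)[:,0]
    P=np.array([onz('top',u,v,z)[:2] for u,v in c])*1000
    r=cv2.minAreaRect(P.astype(np.float32)); return np.round(r[0],1),np.round(r[1],1),round(r[2],2),cv2.contourArea(c)
for p in[(352,178),(345,185),(357,255),(265,215),(290,240),(215,160),(200,187),(180,231),(230,200)]: print(p,im[p[1],p[0]],hsv[p[1],p[0]])
woods=((hsv[...,0]<25)&(hsv[...,1]>90)&(hsv[...,2]>150)).astype(np.uint8)
print('rack',rect(woods,(330,160,385,272),.014))
print('stand',rect(woods,(145,148,280,195),.01))
wh=((hsv[...,1]<60)&(hsv[...,2]>200)).astype(np.uint8)
print('lid',rect(wh,(162,212,200,248),.026)); print('jar',rect(wh,(255,200,310,250),.075))
g=((hsv[...,0]<14)&(hsv[...,1]>120)&(hsv[...,2]>95)&(hsv[...,2]<190)).astype(np.uint8)
print('well',rect(((g|wh|woods)>0).astype(np.uint8),(252,195,310,255),.026))
f=lambda p:(140+p[0]/3.1,125+p[1]/3.1)
for nm,z,ps in[('rack',.014,[(602,140),(697,128),(743,415),(648,433)]),('well',.026,[(358,273),(472,234),(515,345),(403,391)]),('standend',.0,[(52,195),(420,206)])]:
    print(nm,[np.round(onz('top',*f(p),z)[:2]*1e3,1) for p in ps])
# dark mouth hole centre
d=(hsv[...,2]<120).astype(np.uint8); d[:, :270]=0; d[:, 294:]=0; d[:212]=0; d[238:]=0
M=cv2.moments(d,True); c=(M['m10']/M['m00'],M['m01']/M['m00']); print('hole',c,M['m00'],onz('top',*c,.0995))
# block top near edge corners: top crop / scene crop
s=lambda p:(125+p[0]/3,140+p[1]/3)
for a,b in[((88,226),(25,161)),((148,205),(95,163)),((355,105),(348,163)),((395,90),(413,168))]:
    print('blk',tri(s(a),f(b)))
for a,b in[((500,117),(640,178))]:pass
E
python3 m.py
```

```text
(352, 178) [223 142  89] [ 12 153 223]
(345, 185) [255 222 131] [ 22 124 255]
(357, 255) [195 118  76] [ 11 156 195]
(265, 215) [205 130  87] [ 11 147 205]
(290, 240) [173 114  77] [ 12 141 173]
(215, 160) [255 213 127] [ 20 128 255]
(200, 187) [207 131  81] [ 12 155 207]
(180, 231) [255 255 255] [  0   0 255]
(230, 200) [124  86  69] [  9 113 124]
rack (array([ 504.1, -345.7]), array([270.8, 145. ]), 0.25, 3437.0)
stand (array([610.6,  41.9]), array([361.1, 124.8]), 89.72, 5657.5)
lid (array([452.3, 116.7]), array([66.6, 62.6]), 1.0, 501.0)
jar (array([ 469.8, -139.6]), array([69.7, 72.3]), 0.06, 691.0)
well (array([ 473. , -141.4]), array([144.9, 146.4]), 0.05, 2361.5)
rack [array([ 612.2, -283.5]), array([ 622.7, -365.3]), array([ 381.1, -398. ]), array([ 367. , -317.6])]
well [array([499.1, -77.2]), array([ 531.4, -171.4]), array([ 440.2, -206.1]), array([ 402.7, -114.3])]
standend [array([566.5, 188.6]), array([ 557.3, -129.6])]
hole (280.84615384615387, 220.15384615384616) 13.0 [ 0.47969068 -0.13781294  0.0995    ]
blk (array([0.58184098, 0.17735502, 0.11790692]), np.float64(0.006479864369747522))
blk (array([0.58276084, 0.12629744, 0.10990371]), np.float64(0.010136203850976574))
blk (array([ 0.57808067, -0.07088197,  0.11526279]), np.float64(8.947496143975664e-05))
blk (array([ 0.57567704, -0.11911423,  0.11194899]), np.float64(0.0023267310047042416))
```

Five blocks in the stand and five slots in the rack. The lid is at about (0.452, 0.117), the jar at (0.469, -0.141), and the rack centre at (0.496, -0.341) with its axis about 7.8° off x. I'll move toward the lid.

Call:
carry_out:
  deltas:
    - {"dx":0.76,"dy":-1}
    - {"dx":0.76,"dy":-1}
    - {"dx":0.76,"dy":-1}
    - {"dx":0.76,"dy":-1}
    - {"dx":0.76,"dy":-1}
    - {"dx":0.76,"dy":-1}
    - {"dx":0.76,"dy":-1}
    - {"dx":0.76,"dy":-1}
    - {"dx":0.76,"dy":-1}
    - {"dx":0.76,"dy":-1}
    - {"dx":0.76,"dy":-1}
    - {"dx":0.76,"dy":-1}
    - {"dx":0.76,"dy":-1}
    - {"dx":0.76,"dy":-1}
    - {"dx":0.76,"dy":-1}
    - {"dx":0.76,"dy":-1}
    - {"dx":0.76,"dy":-1}
    - {"dx":0.76,"dy":-1}
    - {"dx":0.76,"dy":-1}
    - {"dx":0.76,"dy":-1}

```text
invalid input
```

```bash
cat >> h.py <<'E'
from scipy.spatial.transform import Rotation as Ro
def plan(pos,rpy):
    """rotation vector first (in shares), then shift in the new tool frame (shares)"""
    o=robot.get_obs(); R0=Ro.from_euler('xyz',o['ee_rot']); R1=Ro.from_euler('xyz',rpy)
    print('pos',np.round(o['tool_pos']*1e3,1),'rpy',np.round(o['ee_rot'],3),'F',np.round(o['wrist_force'],1),'w',round(o['width']*1e3,1),'t',round(o['time'],1))
    print('turn',np.round((R0.inv()*R1).as_rotvec()/.12,2),'shift',np.round(R1.inv().apply(np.array(pos)-o['tool_pos'])/.02,2))
E
python3 - <<'E'
from h import *
a=snap('scene','s1.png');b=snap('top','t1.png')
def wh(im,box,s=60,v=170):
    h=cv2.cvtColor(im,cv2.COLOR_RGB2HSV); m=((h[...,1]<s)&(h[...,2]>v)).astype(np.uint8)
    z=np.zeros_like(m); x0,y0,x1,y1=box; z[y0:y1,x0:x1]=m[y0:y1,x0:x1]; return z
for n,im,box in[('top',b,(160,205,205,250)),('scene',a,(205,250,260,298))]:
    m=wh(im,box); c=max(cv2.findContours(m,0,1)[0],key=cv2.contourArea); print(n,cv2.boundingRect(c),cv2.contourArea(c))
# silhouette prediction vs lid hypothesis
th=np.linspace(0,6.28,120)
def sil(n,x,y,z0,r,h):
    P=np.array([proj(n,[x+r*np.cos(t),y+r*np.sin(t),z]) for t in th for z in(z0,z0+h)]); return np.round([P[:,0].min(),P[:,1].min(),P[:,0].max(),P[:,1].max()],1)
for y in(.117,.120): print(sil('top',.452,y,0,.032,.026),sil('scene',.452,y,0,.032,.026))
print('jar body',sil('top',.469,-.141,.026,.036,.045), 'rim',proj('top',[.469,-.141,.0995]),proj('scene',[.469,-.141,.0995]))
h=cv2.resize(a[160:250,250:345],None,fx=6,fy=6,interpolation=2);g=cv2.resize(b[180:260,240:330],None,fx=6,fy=6,interpolation=2)
h=cv2.resize(h,(570,540))[:, :400]; g=g[:480]; c=np.zeros((540,800,3),np.uint8); c[:,:400]=h; c[:480,400:]=g[:,:400]
cv2.imwrite('pics/jar.png',c[...,::-1])
E
```

```text
top (168, 218, 26, 27) 521.5
scene (215, 257, 33, 32) 751.0
[167.6 218.6 194.1 243.6] [212.9 257.3 246.5 289.5]
[166.4 218.6 192.9 243.6] [211.8 258.  245.5 290.3]
jar body [266.4 209.9 296.4 239.8] rim [282.22580039 224.73517191] [299.21242034 184.71603405]
```

View pics/jar.png

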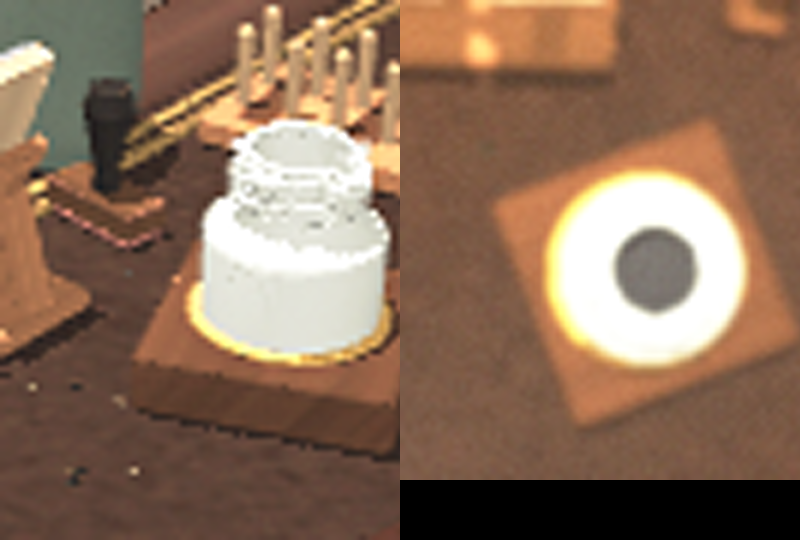

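The picture shows the jar body centred near top pixel (281.2,224.8) and the rim in the scene at about (299.7,185.5). Both agree with the jar at (0.469,-0.141) to within about 2 mm. The move was refused, so I'll retry with every field filled in.

Call:
carry_out:
  deltas:
    - {"dx":0.76,"dy":-1,"dz":0,"wx":0,"wy":0,"wz":0,"gripper":0}
    - {"dx":0.76,"dy":-1,"dz":0,"wx":0,"wy":0,"wz":0,"gripper":0}
    - {"dx":0.76,"dy":-1,"dz":0,"wx":0,"wy":0,"wz":0,"gripper":0}
    - {"dx":0.76,"dy":-1,"dz":0,"wx":0,"wy":0,"wz":0,"gripper":0}
    - {"dx":0.76,"dy":-1,"dz":0,"wx":0,"wy":0,"wz":0,"gripper":0}
    - {"dx":0.76,"dy":-1,"dz":0,"wx":0,"wy":0,"wz":0,"gripper":0}
    - {"dx":0.76,"dy":-1,"dz":0,"wx":0,"wy":0,"wz":0,"gripper":0}
    - {"dx":0.76,"dy":-1,"dz":0,"wx":0,"wy":0,"wz":0,"gripper":0}
    - {"dx":0.76,"dy":-1,"dz":0,"wx":0,"wy":0,"wz":0,"gripper":0}
    - {"dx":0.76,"dy":-1,"dz":0,"wx":0,"wy":0,"wz":0,"gripper":0}
    - {"dx":0.76,"dy":-1,"dz":0,"wx":0,"wy":0,"wz":0,"gripper":0}
    - {"dx":0.76,"dy":-1,"dz":0,"wx":0,"wy":0,"wz":0,"gripper":0}
    - {"dx":0.76,"dy":-1,"dz":0,"wx":0,"wy":0,"wz":0,"gripper":0}
    - {"dx":0.76,"dy":-1,"dz":0,"wx":0,"wy":0,"wz":0,"gripper":0}
    - {"dx":0.76,"dy":-1,"dz":0,"wx":0,"wy":0,"wz":0,"gripper":0}
    - {"dx":0.76,"dy":-1,"dz":0,"wx":0,"wy":0,"wz":0,"gripper":0}
    - {"dx":0.76,"dy":-1,"dz":0,"wx":0,"wy":0,"wz":0,"gripper":0}
    - {"dx":0.76,"dy":-1,"dz":0,"wx":0,"wy":0,"wz":0,"gripper":0}
    - {"dx":0.76,"dy":-1,"dz":0,"wx":0,"wy":0,"wz":0,"gripper":0}
    - {"dx":0.76,"dy":-1,"dz":0,"wx":0,"wy":0,"wz":0,"gripper":0}

```text
time: 1.87
tool_pos: [0.338, -0.024, 0.3026]
ee_rot: [3.141, -0.0, 0.384]
wrist_force: [1.0, -0.8, 0.0]
width: 0.0938
finger_force: 0.0
```

Call:
carry_out:
  deltas:
    - {"dx":0.88,"dy":-0.486,"dz":0,"wx":0,"wy":0,"wz":0,"gripper":0}
    - {"dx":0.88,"dy":-0.486,"dz":0,"wx":0,"wy":0,"wz":0,"gripper":0}
    - {"dx":0.88,"dy":-0.486,"dz":0,"wx":0,"wy":0,"wz":0,"gripper":0}
    - {"dx":0.88,"dy":-0.486,"dz":0,"wx":0,"wy":0,"wz":0,"gripper":0}
    - {"dx":0.88,"dy":-0.486,"dz":0,"wx":0,"wy":0,"wz":0,"gripper":0}
    - {"dx":0.88,"dy":-0.486,"dz":0,"wx":0,"wy":0,"wz":0,"gripper":0}
    - {"dx":0.88,"dy":-0.486,"dz":0,"wx":0,"wy":0,"wz":0,"gripper":0}
    - {"dx":0.88,"dy":-0.486,"dz":0,"wx":0,"wy":0,"wz":0,"gripper":0}
    - {"dx":0.88,"dy":-0.486,"dz":0,"wx":0,"wy":0,"wz":0,"gripper":0}
    - {"dx":0,"dy":0,"dz":1,"wx":0,"wy":0,"wz":0,"gripper":0}
    - {"dx":0,"dy":0,"dz":1,"wx":0,"wy":0,"wz":0,"gripper":0}
    - {"dx":0,"dy":0,"dz":1,"wx":0,"wy":0,"wz":0,"gripper":0}
    - {"dx":0,"dy":0,"dz":1,"wx":0,"wy":0,"wz":0,"gripper":0}
    - {"dx":0,"dy":0,"dz":1,"wx":0,"wy":0,"wz":0,"gripper":0}
    - {"dx":0,"dy":0,"dz":1,"wx":0,"wy":0,"wz":0,"gripper":0}
    - {"dx":0,"dy":0,"dz":1,"wx":0,"wy":0,"wz":0,"gripper":0}
    - {"dx":0,"dy":0,"dz":1,"wx":0,"wy":0,"wz":0,"gripper":0}
    - {"dx":0,"dy":0,"dz":0,"wx":0,"wy":0,"wz":0,"gripper":0}

```text
time: 3.37
tool_pos: [0.4493, 0.1148, 0.1381]
ee_rot: [-3.139, 0.009, 0.384]
wrist_force: [-0.7, 0.1, -0.4]
width: 0.0939
finger_force: 0.0
```

```bash
python3 - <<'E'
from h import *
plan([.452,.1165,.0985],[np.pi,0,.384])
a=snap('scene','s2.png')
h=cv2.cvtColor(a,cv2.COLOR_RGB2HSV); m=((h[...,1]<60)&(h[...,2]>170)).astype(np.uint8); z=m*0; z[250:298,200:265]=m[250:298,200:265]
c=max(cv2.findContours(z,0,1)[0],key=cv2.contourArea); print(cv2.boundingRect(c))
cv2.imwrite('pics/s2c.png',cv2.resize(a[180:310,160:330],None,fx=4,fy=4)[...,::-1])
E
```

```text
pos [449.3 114.8 138.1] rpy [-3.139  0.009  0.384] F [-0.7  0.1 -0.4] w 93.9 t 3.4
turn [-0.02  0.08 -0.  ] shift [ 0.16 -0.03  1.98]
(215, 250, 33, 39)
```

View pics/s2c.png

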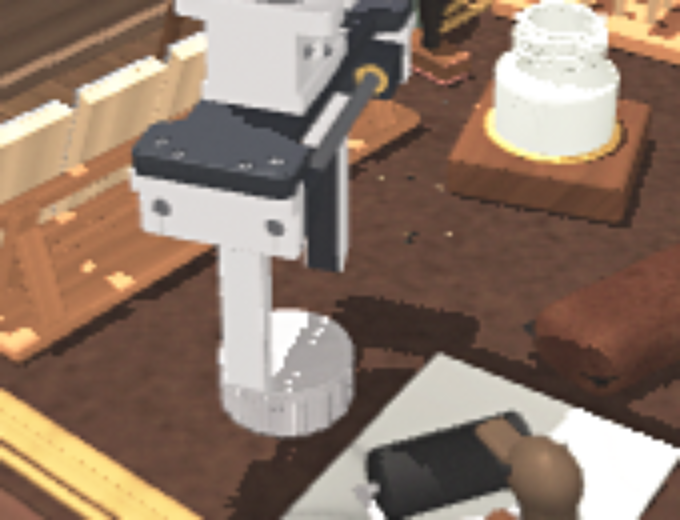

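The lid stands undisturbed under the open fingers: lid at crop (288,370), near finger at (245,310). I'll go down and grip.

Call:
carry_out:
  deltas:
    - {"dx":0.16,"dy":-0.03,"dz":0.7,"wx":0,"wy":0.08,"wz":0,"gripper":0}
    - {"dx":0,"dy":0,"dz":0.7,"wx":0,"wy":0,"wz":0,"gripper":0}
    - {"dx":0,"dy":0,"dz":0.5,"wx":0,"wy":0,"wz":0,"gripper":0}
    - {"dx":0,"dy":0,"dz":0,"wx":0,"wy":0,"wz":0,"gripper":0}
    - {"dx":0,"dy":0,"dz":0,"wx":0,"wy":0,"wz":0,"gripper":0}

```text
time: 3.83
tool_pos: [0.4553, 0.117, 0.1051]
ee_rot: [3.141, -0.01, 0.384]
wrist_force: [1.1, 0.5, -0.4]
width: 0.0939
finger_force: 0.0
```

Call:
carry_out:
  deltas:
    - {"dx":0,"dy":0,"dz":0,"wx":0,"wy":0,"wz":0,"gripper":0}
    - {"dx":0,"dy":0,"dz":0,"wx":0,"wy":0,"wz":0,"gripper":0}
    - {"dx":0,"dy":0,"dz":0,"wx":0,"wy":0,"wz":0,"gripper":0}
    - {"dx":0,"dy":0,"dz":0,"wx":0,"wy":0,"wz":0,"gripper":0}

```text
time: 4.17
tool_pos: [0.4555, 0.117, 0.1054]
ee_rot: [3.141, -0.011, 0.384]
wrist_force: [-0.4, 0.3, 0.0]
width: 0.094
finger_force: 0.0
```

Call:
carry_out:
  deltas:
    - {"dx":-0.16,"dy":-0.05,"dz":0.15,"wx":0,"wy":-0.09,"wz":0,"gripper":0}
    - {"dx":0,"dy":0,"dz":0.18,"wx":0,"wy":0,"wz":0,"gripper":0}
    - {"dx":0,"dy":0,"dz":0,"wx":0,"wy":0,"wz":0,"gripper":0}
    - {"dx":0,"dy":0,"dz":0,"wx":0,"wy":0,"wz":0,"gripper":0}
    - {"dx":0,"dy":0,"dz":0,"wx":0,"wy":0,"wz":0,"gripper":255}
    - {"dx":0,"dy":0,"dz":0,"wx":0,"wy":0,"wz":0,"gripper":255}
    - {"dx":0,"dy":0,"dz":0,"wx":0,"wy":0,"wz":0,"gripper":255}
    - {"dx":0,"dy":0,"dz":0,"wx":0,"wy":0,"wz":0,"gripper":255}
    - {"dx":0,"dy":0,"dz":0,"wx":0,"wy":0,"wz":0,"gripper":255}
    - {"dx":0,"dy":0,"dz":0,"wx":0,"wy":0,"wz":0,"gripper":255}
    - {"dx":0,"dy":0,"dz":0,"wx":0,"wy":0,"wz":0,"gripper":255}
    - {"dx":0,"dy":0,"dz":0,"wx":0,"wy":0,"wz":0,"gripper":255}

```text
time: 5.17
tool_pos: [0.4518, 0.1167, 0.098]
ee_rot: [3.141, 0.001, 0.384]
wrist_force: [-0.1, -0.5, 0.6]
width: 0.0631
finger_force: 30.0
```

Call:
carry_out:
  deltas:
    - {"dx":0,"dy":0,"dz":-1,"wx":0,"wy":0,"wz":0,"gripper":255}
    - {"dx":0,"dy":0,"dz":-1,"wx":0,"wy":0,"wz":0,"gripper":255}
    - {"dx":0,"dy":0,"dz":-1,"wx":0,"wy":0,"wz":0,"gripper":255}
    - {"dx":0,"dy":0,"dz":-1,"wx":0,"wy":0,"wz":0,"gripper":255}
    - {"dx":0,"dy":0,"dz":-1,"wx":0,"wy":0,"wz":0,"gripper":255}
    - {"dx":0,"dy":0,"dz":-1,"wx":0,"wy":0,"wz":0,"gripper":255}
    - {"dx":-0.404,"dy":0.94,"dz":0,"wx":0,"wy":0,"wz":0,"gripper":255}
    - {"dx":-0.404,"dy":0.94,"dz":0,"wx":0,"wy":0,"wz":0,"gripper":255}
    - {"dx":-0.404,"dy":0.94,"dz":0,"wx":0,"wy":0,"wz":0,"gripper":255}
    - {"dx":-0.404,"dy":0.94,"dz":0,"wx":0,"wy":0,"wz":0,"gripper":255}
    - {"dx":-0.404,"dy":0.94,"dz":0,"wx":0,"wy":0,"wz":0,"gripper":255}
    - {"dx":-0.404,"dy":0.94,"dz":0,"wx":0,"wy":0,"wz":0,"gripper":255}
    - {"dx":-0.404,"dy":0.94,"dz":0,"wx":0,"wy":0,"wz":0,"gripper":255}
    - {"dx":-0.404,"dy":0.94,"dz":0,"wx":0,"wy":0,"wz":0,"gripper":255}
    - {"dx":-0.404,"dy":0.94,"dz":0,"wx":0,"wy":0,"wz":0,"gripper":255}
    - {"dx":-0.404,"dy":0.94,"dz":0,"wx":0,"wy":0,"wz":0,"gripper":255}
    - {"dx":0,"dy":0,"dz":0,"wx":0,"wy":0,"wz":0,"gripper":255}
    - {"dx":0,"dy":0,"dz":0,"wx":0,"wy":0,"wz":0,"gripper":255}
    - {"dx":0,"dy":0,"dz":0,"wx":0,"wy":0,"wz":0,"gripper":255}
    - {"dx":0,"dy":0,"dz":0,"wx":0,"wy":0,"wz":0,"gripper":255}

```text
time: 6.83
tool_pos: [0.4474, -0.0869, 0.218]
ee_rot: [-3.141, 0.001, 0.385]
wrist_force: [-0.1, -0.8, -0.7]
width: 0.0635
finger_force: 30.0
```

```bash
python3 - <<'E'
from h import *
plan([.469,-.141,.2075],[np.pi,0,.384])
E
```

```text
pos [447.4 -86.9 218. ] rpy [-3.141e+00  1.000e-03  3.850e-01] F [-0.1 -0.8 -0.7] w 63.5 t 6.8
turn [-0.01  0.01  0.01] shift [-0.01  2.91  0.52]
```

Call:
carry_out:
  deltas:
    - {"dx":0,"dy":0.97,"dz":0,"wx":0,"wy":0,"wz":0,"gripper":255}
    - {"dx":0,"dy":0.97,"dz":0,"wx":0,"wy":0,"wz":0,"gripper":255}
    - {"dx":0,"dy":0.97,"dz":0,"wx":0,"wy":0,"wz":0,"gripper":255}
    - {"dx":0,"dy":0,"dz":0.3,"wx":0,"wy":0,"wz":0,"gripper":255}
    - {"dx":0,"dy":0,"dz":0,"wx":0,"wy":0,"wz":0,"gripper":255}
    - {"dx":0,"dy":0,"dz":0,"wx":0,"wy":0,"wz":0,"gripper":255}
    - {"dx":0,"dy":0,"dz":0,"wx":0,"wy":0,"wz":0,"gripper":255}

```text
time: 7.42
tool_pos: [0.4689, -0.1405, 0.2119]
ee_rot: [-3.141, 0.002, 0.385]
wrist_force: [0.1, 0.1, -0.7]
width: 0.0637
finger_force: 30.0
```

```bash
python3 - <<'E'
from h import *
plan([.469,-.141,.2075],[np.pi,0,.384])
a=snap('scene','s3.png');b=snap('top','t3.png')
for z in (.0995,): print(proj('scene',[.469,-.141,z]))
o=robot.get_obs()['tool_pos']; print('lid bottom', [proj('scene',[o[0]+.032*s*np.array(1),o[1],o[2]-.098]) for s in(-1,0,1)])
c=np.zeros((540,800,3),np.uint8); c[:,:480]=cv2.resize(a[140:248,252:348],(480,540),interpolation=2); c[:480,480:]=cv2.resize(b[185:265,255:308],(318,480),interpolation=2)[:,:320] if 0 else cv2.resize(b[185:265,255:308],(320,480),interpolation=2)
cv2.imwrite('pics/lj.png',c[...,::-1])
E
```

```text
pos [ 468.9 -140.5  211.9] rpy [-3.141e+00  2.000e-03  3.850e-01] F [ 0.1  0.1 -0.7] w 63.7 t 7.4
turn [-0.01  0.01  0.01] shift [-0.    0.02  0.22]
[299.21242034 184.71603405]
lid bottom [array([311.62788806, 183.04465447]), array([299.61531059, 178.95421039]), array([288.06011407, 175.01864946])]
```

View pics/lj.png

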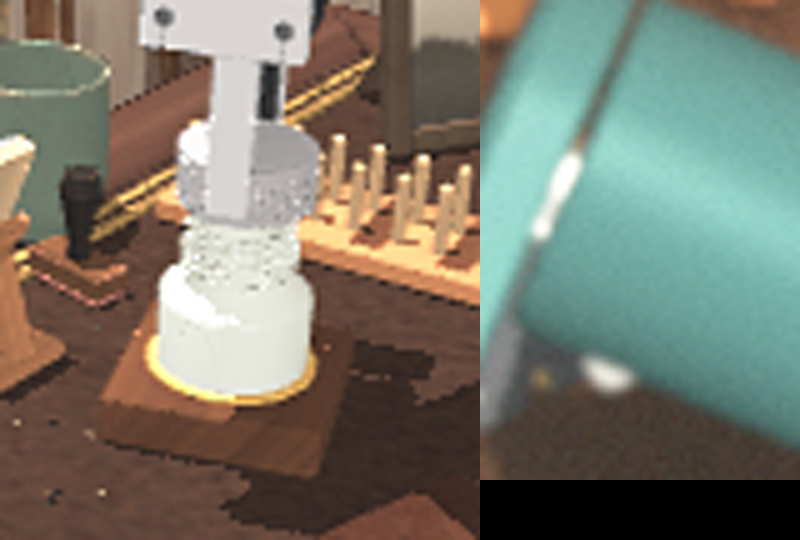

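```bash
python3 - <<'E'
from h import *
for z in(.05,.0995,.127): print(z,proj('scene',[.469,-.141,z]))
for d in([.003,0],[0,.003]): print(d,proj('scene',[.469+d[0],-.141+d[1],.1])-proj('scene',[.469,-.141,.1]))
a=cv2.imread('pics/s3.png'); b=cv2.imread('pics/s1.png')
for nm,im,rows in(('jar0',b,range(205,215,3)),('neck0',b,range(183,196,3)),('jar3',a,range(206,214,3)),('lid3',a,range(170,182,3)),('neck3',a,range(186,193,2))):
    for r in rows:
        x=im[r,270:335].astype(int); m=(x.min(1)>120)&((x.max(1)-x.min(1))<45); i=np.flatnonzero(m[8:55])+278; print(nm,r,i.min() if len(i) else 0,i.max() if len(i) else 0,len(i))
E
```

```text
0.05 [297.73697741 203.4770826 ]
0.0995 [299.21242034 184.71603405]
0.127 [300.06599627 173.88043142]
[0.003, 0] [-1.09353515 -0.38264385]
[0, 0.003] [-0.71831223  0.44236699]
jar0 205 284 313 30
jar0 208 284 313 30
jar0 211 284 312 29
jar0 214 286 312 27
neck0 183 289 308 20
neck0 186 288 310 23
neck0 189 288 311 24
neck0 192 288 311 24
neck0 195 284 312 29
jar3 206 284 313 30
jar3 209 284 313 30
jar3 212 284 312 29
lid3 170 288 315 28
lid3 173 288 315 28
lid3 176 287 315 29
lid3 179 288 314 27
neck3 186 289 310 22
neck3 188 288 311 24
neck3 190 288 311 24
neck3 192 288 311 24
```

Compared with the neck, the lid sits about 2 mm to the right in the scene (lid centre col 301.5, neck 299.5, with perspective accounting for about 1.1 px of that). I'll shift about 2 mm along +tool x and lower to just above the threads.

Call:
carry_out:
  deltas:
    - {"dx":0.1,"dy":0.02,"dz":0.2,"wx":0,"wy":0,"wz":0,"gripper":255}
    - {"dx":0,"dy":0,"dz":0.2,"wx":0,"wy":0,"wz":0,"gripper":255}
    - {"dx":0,"dy":0,"dz":0.2,"wx":0,"wy":0,"wz":0,"gripper":255}
    - {"dx":0,"dy":0,"dz":0.1,"wx":0,"wy":0,"wz":0,"gripper":255}
    - {"dx":0,"dy":0,"dz":0,"wx":0,"wy":0,"wz":0,"gripper":255}
    - {"dx":0,"dy":0,"dz":0,"wx":0,"wy":0,"wz":0,"gripper":255}
    - {"dx":0,"dy":0,"dz":0,"wx":0,"wy":0,"wz":0,"gripper":255}

```text
time: 8.1
tool_pos: [0.4712, -0.1415, 0.1982]
ee_rot: [3.141, 0.001, 0.384]
wrist_force: [-0.7, 0.5, 0.1]
width: 0.0636
finger_force: 30.0
```

Call:
carry_out:
  deltas:
    - {"dx":0,"dy":0,"dz":0.1,"wx":0,"wy":0,"wz":0,"gripper":255}
    - {"dx":0,"dy":0,"dz":0.05,"wx":0,"wy":0,"wz":0,"gripper":255}
    - {"dx":0,"dy":0,"dz":0.05,"wx":0,"wy":0,"wz":0,"gripper":255}
    - {"dx":0,"dy":0,"dz":0,"wx":0,"wy":0,"wz":0,"gripper":255}
    - {"dx":0,"dy":0,"dz":0,"wx":0,"wy":0,"wz":0,"gripper":255}

```text
time: 8.52
tool_pos: [0.4713, -0.1415, 0.1948]
ee_rot: [3.141, 0.001, 0.384]
wrist_force: [-1.5, -0.1, 3.1]
width: 0.0634
finger_force: 30.0
```

Call:
carry_out:
  deltas:
    - {"dx":0,"dy":0,"dz":0.04,"wx":0,"wy":0,"wz":0,"gripper":255}
    - {"dx":0,"dy":0,"dz":0.04,"wx":0,"wy":0,"wz":0,"gripper":255}
    - {"dx":0,"dy":0,"dz":0,"wx":0,"wy":0,"wz":0,"gripper":255}
    - {"dx":0,"dy":0,"dz":0,"wx":0,"wy":0,"wz":0,"gripper":255}

```text
time: 8.85
tool_pos: [0.4714, -0.1414, 0.1945]
ee_rot: [3.14, 0.0, 0.384]
wrist_force: [-2.8, 1.7, 10.0]
width: 0.0632
finger_force: 30.0
```

Call:
carry_out:
  deltas:
    - {"dx":0,"dy":0,"dz":0,"wx":0,"wy":0,"wz":-0.5,"gripper":255}
    - {"dx":0,"dy":0,"dz":0,"wx":0,"wy":0,"wz":-0.5,"gripper":255}
    - {"dx":0,"dy":0,"dz":0,"wx":0,"wy":0,"wz":-0.5,"gripper":255}
    - {"dx":0,"dy":0,"dz":0,"wx":0,"wy":0,"wz":-0.5,"gripper":255}
    - {"dx":0,"dy":0,"dz":0,"wx":0,"wy":0,"wz":0,"gripper":255}
    - {"dx":0,"dy":0,"dz":0,"wx":0,"wy":0,"wz":0,"gripper":255}

```text
time: 9.35
tool_pos: [0.4718, -0.1412, 0.1946]
ee_rot: [3.14, -0.001, 0.624]
wrist_force: [-2.2, 2.4, 9.3]
width: 0.0631
finger_force: 30.0
```

Call:
carry_out:
  deltas:
    - {"dx":-0.01,"dy":-0.04,"dz":0,"wx":0,"wy":0,"wz":0,"gripper":255}
    - {"dx":-0.01,"dy":-0.04,"dz":0,"wx":0,"wy":0,"wz":0,"gripper":255}
    - {"dx":0,"dy":0,"dz":0,"wx":0,"wy":0,"wz":0,"gripper":255}
    - {"dx":0,"dy":0,"dz":0,"wx":0,"wy":0,"wz":0,"gripper":255}
    - {"dx":0,"dy":0,"dz":0,"wx":0,"wy":0,"wz":0,"gripper":255}

```text
time: 9.77
tool_pos: [0.4714, -0.141, 0.1948]
ee_rot: [3.137, -0.002, 0.624]
wrist_force: [0.6, 0.5, 6.3]
width: 0.0632
finger_force: 30.0
```

Call:
carry_out:
  deltas:
    - {"dx":0,"dy":0,"dz":0,"wx":0,"wy":0,"wz":-0.5,"gripper":255}
    - {"dx":0,"dy":0,"dz":0,"wx":0,"wy":0,"wz":-0.5,"gripper":255}
    - {"dx":0,"dy":0,"dz":0,"wx":0,"wy":0,"wz":-0.5,"gripper":255}
    - {"dx":0,"dy":0,"dz":0,"wx":0,"wy":0,"wz":-0.5,"gripper":255}
    - {"dx":0,"dy":0,"dz":0,"wx":0,"wy":0,"wz":0,"gripper":255}
    - {"dx":0,"dy":0,"dz":0,"wx":0,"wy":0,"wz":0,"gripper":255}

```text
time: 10.27
tool_pos: [0.4698, -0.1404, 0.192]
ee_rot: [-3.141, 0.001, 0.862]
wrist_force: [0.7, -0.1, -1.3]
width: 0.0633
finger_force: 30.0
```

Call:
carry_out:
  deltas:
    - {"dx":0,"dy":0,"dz":0.07,"wx":0,"wy":0,"wz":0,"gripper":255}
    - {"dx":0,"dy":0,"dz":0.07,"wx":0,"wy":0,"wz":0,"gripper":255}
    - {"dx":0,"dy":0,"dz":0.07,"wx":0,"wy":0,"wz":0,"gripper":255}
    - {"dx":0,"dy":0,"dz":0,"wx":0,"wy":0,"wz":0,"gripper":255}
    - {"dx":0,"dy":0,"dz":0,"wx":0,"wy":0,"wz":0,"gripper":255}

```text
time: 10.68
tool_pos: [0.47, -0.1404, 0.1909]
ee_rot: [3.141, 0.001, 0.863]
wrist_force: [-4.8, 1.7, 10.3]
width: 0.0635
finger_force: 30.0
```

Call:
carry_out:
  deltas:
    - {"dx":-0.024,"dy":-0.06,"dz":0,"wx":0,"wy":0,"wz":-0.5,"gripper":255}
    - {"dx":0,"dy":0,"dz":-0.012,"wx":0,"wy":0,"wz":-0.5,"gripper":255}
    - {"dx":0,"dy":0,"dz":-0.012,"wx":0,"wy":0,"wz":-0.5,"gripper":255}
    - {"dx":0,"dy":0,"dz":-0.012,"wx":0,"wy":0,"wz":-0.5,"gripper":255}
    - {"dx":0,"dy":0,"dz":-0.012,"wx":0,"wy":0,"wz":-0.5,"gripper":255}
    - {"dx":0,"dy":0,"dz":-0.012,"wx":0,"wy":0,"wz":-0.5,"gripper":255}
    - {"dx":0,"dy":0,"dz":0,"wx":0,"wy":0,"wz":0,"gripper":255}
    - {"dx":0,"dy":0,"dz":0,"wx":0,"wy":0,"wz":0,"gripper":255}

```text
time: 11.35
tool_pos: [0.4698, -0.1403, 0.1924]
ee_rot: [3.137, 0.001, 1.223]
wrist_force: [-0.1, 0.5, 9.3]
width: 0.0629
finger_force: 30.0
```

Call:
carry_out:
  deltas:
    - {"dx":0,"dy":0,"dz":-0.012,"wx":0,"wy":0,"wz":-0.5,"gripper":255}
    - {"dx":0,"dy":0,"dz":-0.012,"wx":0,"wy":0,"wz":-0.5,"gripper":255}
    - {"dx":0,"dy":0,"dz":-0.012,"wx":0,"wy":0,"wz":-0.5,"gripper":255}
    - {"dx":0,"dy":0,"dz":-0.012,"wx":0,"wy":0,"wz":-0.5,"gripper":255}
    - {"dx":0,"dy":0,"dz":-0.012,"wx":0,"wy":0,"wz":-0.5,"gripper":255}
    - {"dx":0,"dy":0,"dz":-0.012,"wx":0,"wy":0,"wz":-0.5,"gripper":255}
    - {"dx":0,"dy":0,"dz":0,"wx":0,"wy":0,"wz":0,"gripper":255}
    - {"dx":0,"dy":0,"dz":0,"wx":0,"wy":0,"wz":0,"gripper":255}

```text
time: 12.02
tool_pos: [0.4693, -0.1399, 0.193]
ee_rot: [3.14, 0.001, 1.583]
wrist_force: [-1.4, 1.1, 7.3]
width: 0.0635
finger_force: 30.0
```

Call:
carry_out:
  deltas:
    - {"dx":0,"dy":0,"dz":-0.01,"wx":0,"wy":0,"wz":-0.5,"gripper":255}
    - {"dx":0,"dy":0,"dz":-0.01,"wx":0,"wy":0,"wz":-0.5,"gripper":255}
    - {"dx":0,"dy":0,"dz":-0.01,"wx":0,"wy":0,"wz":-0.5,"gripper":255}
    - {"dx":0,"dy":0,"dz":-0.01,"wx":0,"wy":0,"wz":-0.5,"gripper":255}
    - {"dx":0,"dy":0,"dz":0,"wx":0,"wy":0,"wz":0,"gripper":255}
    - {"dx":0,"dy":0,"dz":0,"wx":0,"wy":0,"wz":0,"gripper":255}

```text
time: 12.52
tool_pos: [0.4687, -0.1399, 0.1916]
ee_rot: [-3.14, 0.0, 1.822]
wrist_force: [0.3, 0.1, -0.3]
width: 0.0637
finger_force: 30.0
```

Call:
carry_out:
  deltas:
    - {"dx":0,"dy":0,"dz":0.1,"wx":0,"wy":0,"wz":0,"gripper":255}
    - {"dx":0,"dy":0,"dz":0.1,"wx":0,"wy":0,"wz":0,"gripper":255}
    - {"dx":0,"dy":0,"dz":0.1,"wx":0,"wy":0,"wz":0,"gripper":255}
    - {"dx":0,"dy":0,"dz":0.1,"wx":0,"wy":0,"wz":0,"gripper":255}
    - {"dx":0,"dy":0,"dz":0,"wx":0,"wy":0,"wz":0,"gripper":255}
    - {"dx":0,"dy":0,"dz":0,"wx":0,"wy":0,"wz":0,"gripper":255}

```text
time: 13.02
tool_pos: [0.4687, -0.1399, 0.1844]
ee_rot: [-3.14, 0.0, 1.824]
wrist_force: [-2.6, 1.4, 3.9]
width: 0.0636
finger_force: 30.0
```

The lid has dropped fully into the gaps (centre ≈ 0 relative to the mouth). Now I'll screw it clockwise.

Call:
carry_out:
  deltas:
    - {"dx":0,"dy":0,"dz":0,"wx":0,"wy":0,"wz":0.5,"gripper":255}
    - {"dx":0,"dy":0,"dz":0.008,"wx":0,"wy":0,"wz":0.5,"gripper":255}
    - {"dx":0,"dy":0,"dz":0.009,"wx":0,"wy":0,"wz":0.5,"gripper":255}
    - {"dx":0,"dy":0,"dz":0.009,"wx":0,"wy":0,"wz":0.5,"gripper":255}
    - {"dx":0,"dy":0,"dz":0.009,"wx":0,"wy":0,"wz":0.5,"gripper":255}
    - {"dx":0,"dy":0,"dz":0.009,"wx":0,"wy":0,"wz":0.5,"gripper":255}
    - {"dx":0,"dy":0,"dz":0.009,"wx":0,"wy":0,"wz":0.5,"gripper":255}
    - {"dx":0,"dy":0,"dz":0,"wx":0,"wy":0,"wz":0,"gripper":255}
    - {"dx":0,"dy":0,"dz":0,"wx":0,"wy":0,"wz":0,"gripper":255}

```text
time: 13.77
tool_pos: [0.4697, -0.1405, 0.1843]
ee_rot: [3.139, 0.002, 1.403]
wrist_force: [-0.9, -0.4, 4.3]
width: 0.0632
finger_force: 30.0
```

```bash
python3 -c "
from h import *
print(robot.get_obs()['wrist_torque'])"
```

```text
[-0.17269513  0.00361172 -0.13575684]
```

Call:
carry_out:
  deltas:
    - {"dx":0,"dy":0,"dz":0.01,"wx":0,"wy":0,"wz":0.5,"gripper":255}
    - {"dx":0,"dy":0,"dz":0.01,"wx":0,"wy":0,"wz":0.5,"gripper":255}
    - {"dx":0,"dy":0,"dz":0.01,"wx":0,"wy":0,"wz":0.5,"gripper":255}
    - {"dx":0,"dy":0,"dz":0.01,"wx":0,"wy":0,"wz":0.5,"gripper":255}
    - {"dx":0,"dy":0,"dz":0.01,"wx":0,"wy":0,"wz":0.5,"gripper":255}
    - {"dx":0,"dy":0,"dz":0.01,"wx":0,"wy":0,"wz":0.5,"gripper":255}
    - {"dx":0,"dy":0,"dz":0,"wx":0,"wy":0,"wz":0,"gripper":255}
    - {"dx":0,"dy":0,"dz":0,"wx":0,"wy":0,"wz":0,"gripper":255}

```text
time: 14.43
tool_pos: [0.4697, -0.1402, 0.1828]
ee_rot: [3.139, 0.0, 1.045]
wrist_force: [1.4, -0.5, 4.7]
width: 0.0631
finger_force: 30.0
```

```bash
python3 -c "
from h import *
print(robot.get_obs()['wrist_torque'])"
```

```text
[-0.07052142 -0.31528759 -0.11276754]
```

Sinking. Turn on.

Call:
carry_out:
  deltas:
    - {"dx":0,"dy":0,"dz":0.01,"wx":0,"wy":0,"wz":0.5,"gripper":255}
    - {"dx":0,"dy":0,"dz":0.01,"wx":0,"wy":0,"wz":0.5,"gripper":255}
    - {"dx":0,"dy":0,"dz":0.01,"wx":0,"wy":0,"wz":0.5,"gripper":255}
    - {"dx":0,"dy":0,"dz":0.01,"wx":0,"wy":0,"wz":0.5,"gripper":255}
    - {"dx":0,"dy":0,"dz":0,"wx":0,"wy":0,"wz":0,"gripper":255}
    - {"dx":0,"dy":0,"dz":0,"wx":0,"wy":0,"wz":0,"gripper":255}

```text
time: 14.93
tool_pos: [0.4694, -0.1403, 0.1817]
ee_rot: [3.139, 0.0, 0.805]
wrist_force: [1.0, -1.1, 5.1]
width: 0.0627
finger_force: 30.0
```

```bash
python3 -c "
from h import *
print(robot.get_obs()['wrist_torque'])"
```

```text
[-0.11470232 -0.17737124 -0.15412868]
```

Call:
carry_out:
  deltas:
    - {"dx":0,"dy":0,"dz":0.005,"wx":0,"wy":0,"wz":0.5,"gripper":255}
    - {"dx":0,"dy":0,"dz":0.005,"wx":0,"wy":0,"wz":0.5,"gripper":255}
    - {"dx":0,"dy":0,"dz":0,"wx":0,"wy":0,"wz":0.4,"gripper":255}
    - {"dx":0,"dy":0,"dz":0,"wx":0,"wy":0,"wz":0,"gripper":255}
    - {"dx":0,"dy":0,"dz":0,"wx":0,"wy":0,"wz":0,"gripper":255}

```text
time: 15.35
tool_pos: [0.4699, -0.1408, 0.1814]
ee_rot: [3.137, -0.0, 0.639]
wrist_force: [4.3, -3.9, 3.4]
width: 0.0632
finger_force: 30.0
```

```bash
python3 -c "
from h import *
print(robot.get_obs()['wrist_torque'])"
```

```text
[-0.73016214 -0.77639179  0.80893181]
```

The stop shows clearly: 68° of turn, torque up to 0.8 N·m, z at -3 mm. I'll give it a final nudge, then release and rise.

Call:
carry_out:
  deltas:
    - {"dx":0,"dy":0,"dz":0,"wx":0,"wy":0,"wz":0.25,"gripper":255}
    - {"dx":0,"dy":0,"dz":0,"wx":0,"wy":0,"wz":0.15,"gripper":255}
    - {"dx":0,"dy":0,"dz":0,"wx":0,"wy":0,"wz":0,"gripper":255}
    - {"dx":0,"dy":0,"dz":0,"wx":0,"wy":0,"wz":0,"gripper":255}

```text
time: 15.68
tool_pos: [0.4703, -0.1405, 0.1814]
ee_rot: [3.137, -0.002, 0.593]
wrist_force: [4.9, -3.5, 2.8]
width: 0.0635
finger_force: 30.0
```

Call:
carry_out:
  deltas:
    - {"dx":0,"dy":0,"dz":0,"wx":0,"wy":0,"wz":0,"gripper":0}
    - {"dx":0,"dy":0,"dz":0,"wx":0,"wy":0,"wz":0,"gripper":0}
    - {"dx":0,"dy":0,"dz":0,"wx":0,"wy":0,"wz":0,"gripper":0}
    - {"dx":0,"dy":0,"dz":0,"wx":0,"wy":0,"wz":0,"gripper":0}
    - {"dx":0,"dy":0,"dz":0,"wx":0,"wy":0,"wz":0,"gripper":0}
    - {"dx":0,"dy":0,"dz":0,"wx":0,"wy":0,"wz":0,"gripper":0}
    - {"dx":0,"dy":0,"dz":-0.5,"wx":0,"wy":0,"wz":0,"gripper":0}
    - {"dx":0,"dy":0,"dz":-0.8,"wx":0,"wy":0,"wz":0,"gripper":0}
    - {"dx":0,"dy":0,"dz":-1,"wx":0,"wy":0,"wz":0,"gripper":0}
    - {"dx":0,"dy":0,"dz":-1,"wx":0,"wy":0,"wz":0,"gripper":0}
    - {"dx":0,"dy":0,"dz":-1,"wx":0,"wy":0,"wz":0,"gripper":0}
    - {"dx":0,"dy":0,"dz":-1,"wx":0,"wy":0,"wz":0,"gripper":0}
    - {"dx":0,"dy":0,"dz":0,"wx":0,"wy":0,"wz":0,"gripper":0}
    - {"dx":0,"dy":0,"dz":0,"wx":0,"wy":0,"wz":0,"gripper":0}
    - {"dx":0,"dy":0,"dz":0,"wx":0,"wy":0,"wz":0,"gripper":0}

```text
time: 16.93
tool_pos: [0.4684, -0.1397, 0.2857]
ee_rot: [-3.14, 0.002, 0.588]
wrist_force: [0.3, -0.3, -0.2]
width: 0.094
finger_force: 0.0
```

Lid is home. Next I'll refine the rack measurement from the unobstructed first pictures.

```bash
cat >> h.py <<'E'
R0=Ro.from_euler('xyz',[np.pi,0,np.pi/2])
def goal(grasp,yaw,tilt):
    """grasp point, yaw and tilt in degrees -> turn shares, shift shares"""
    o=robot.get_obs(); Rc=Ro.from_euler('xyz',o['ee_rot']); R1=Ro.from_euler('z',yaw,degrees=True)*Ro.from_euler('y',-tilt,degrees=True)*R0
    p=np.array(grasp)-.078*R1.as_matrix()[:,2]
    print('pos',np.round(o['tool_pos']*1e3,1),'F',np.round(o['wrist_force'],1),'t',round(o['time'],1),'turn',np.round((Rc.inv()*R1).as_rotvec()/.12,2),'shift in new frame',np.round(R1.inv().apply(p-o['tool_pos'])/.02,2),'tcp goal',np.round(p*1e3,1))
E
python3 - <<'E'
from h import *
a=cv2.imread('pics/scene0.png');b=cv2.imread('pics/top0.png')
c=np.zeros((500,800,3),np.uint8)
c[:275,:550]=cv2.resize(a[158:208,280:380],(550,275),interpolation=cv2.INTER_CUBIC)
c[:495,552:]=cv2.resize(b[160:270,330:385],(248,495),interpolation=cv2.INTER_CUBIC)
cv2.imwrite('pics/rack.png',c)
goal([.592-.003,.0284-.124,.0993+.06],-1.5,20)
# edge lines of the rack in the top view on z=.014
h=cv2.cvtColor(b,cv2.COLOR_BGR2HSV)
E
```

```text
pos [ 468.4 -139.7  285.7] F [ 0.3 -0.3 -0.2] t 16.9 turn [-2.7   1.4  -7.89] shift in new frame [2.36 3.45 4.08] tcp goal [562.3 -94.9 232.6]
```

View pics/rack.png

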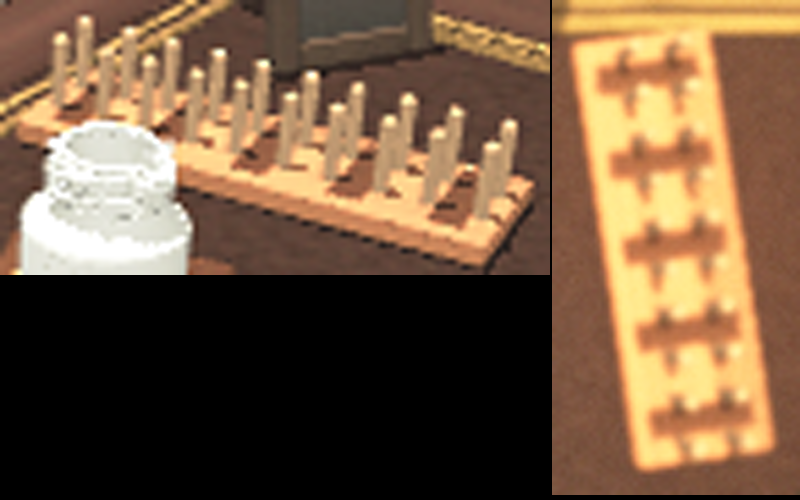

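The top view shows all five slots as dark strips on the board, with crop centres near (652,72), (662,157), (675,243), (689,331) and (702,415). In the scene the strips are at (258,148), (358,170) and (455,197).

```bash
python3 - <<'E'
from h import *
f=lambda p:(330+(p[0]-551.5)/4.509-.5,160+(p[1]+.5)/4.5-.5)
S=np.array([onz('top',*f(p),.014)[:2] for p in[(652,72.5),(662,156.5),(675.5,242.5),(689,331.5),(702,414.5)]])*1e3
print(np.round(S,1)); k=np.arange(2,-3,-1)
A=np.polyfit(k,S,1); print('centre',A[1],'step',A[0],'yaw',np.degrees(np.arctan2(A[0][1],A[0][0])))
C=np.array([onz('top',*f(p),.014)[:2] for p in[(572,43),(712,33),(776,446),(637,470)]])*1e3; print(np.round(C,1),C.mean(0))
s=lambda p:(280+(p[0]+.5)/5.5-.5,158+(p[1]+.5)/5.5-.5)
for p in[(258,148),(358,170),(455,197)]: print('scene',np.round(onz('scene',*s(p),.014)*1e3,1))
u=np.array([np.cos(np.radians(7.8)),np.sin(np.radians(7.8))])
for i in(0,1,2,3,4):
    q=np.array([.4958,-.3411])+u*.05*(2-i); print(i,np.round(q*1e3,1),'scene px crop of strip',(proj('scene',[*q,.014])-[280,158])*5.5)
E
```

```text
[[ 597.5 -329.7]
 [ 548.3 -334.2]
 [ 498.4 -340.9]
 [ 447.3 -347.6]
 [ 399.8 -354.2]]
centre [ 498.2633155  -341.32209934] step [49.63241606  6.2315697 ] yaw 7.156291981770888
[[ 614.8 -283.2]
 [ 621.  -366. ]
 [ 381.5 -397. ]
 [ 368.6 -316.2]] [ 496.47528441 -340.57442778]
scene [ 501.4 -340.2   14. ]
scene [ 451.1 -351.5   14. ]
scene [ 401.3 -356.5   14. ]
0 [ 594.9 -327.5] scene px crop of strip [ 88.14564809 101.83529157]
1 [ 545.3 -334.3] scene px crop of strip [175.47264601 124.67397851]
2 [ 495.8 -341.1] scene px crop of strip [266.36658262 148.43725291]
3 [ 446.3 -347.9] scene px crop of strip [361.06805656 173.187012  ]
4 [ 396.7 -354.7] scene px crop of strip [459.84116635 198.99116889]
```

Call:
carry_out:
  deltas:
    - {"dx":0,"dy":0,"dz":0,"wx":-0.27,"wy":0.14,"wz":-0.79,"gripper":150}
    - {"dx":0,"dy":0,"dz":0,"wx":-0.27,"wy":0.14,"wz":-0.79,"gripper":150}
    - {"dx":0,"dy":0,"dz":0,"wx":-0.27,"wy":0.14,"wz":-0.79,"gripper":150}
    - {"dx":0,"dy":0,"dz":0,"wx":-0.27,"wy":0.14,"wz":-0.79,"gripper":150}
    - {"dx":0,"dy":0,"dz":0,"wx":-0.27,"wy":0.14,"wz":-0.79,"gripper":150}
    - {"dx":0,"dy":0,"dz":0,"wx":-0.27,"wy":0.14,"wz":-0.79,"gripper":150}
    - {"dx":0,"dy":0,"dz":0,"wx":-0.27,"wy":0.14,"wz":-0.79,"gripper":150}
    - {"dx":0,"dy":0,"dz":0,"wx":-0.27,"wy":0.14,"wz":-0.79,"gripper":150}
    - {"dx":0,"dy":0,"dz":0,"wx":-0.27,"wy":0.14,"wz":-0.79,"gripper":150}
    - {"dx":0,"dy":0,"dz":0,"wx":-0.27,"wy":0.14,"wz":-0.79,"gripper":150}
    - {"dx":0.59,"dy":0.86,"dz":0.5,"wx":0,"wy":0,"wz":0,"gripper":150}
    - {"dx":0.59,"dy":0.86,"dz":0.5,"wx":0,"wy":0,"wz":0,"gripper":150}
    - {"dx":0.59,"dy":0.86,"dz":0.5,"wx":0,"wy":0,"wz":0,"gripper":150}
    - {"dx":0.59,"dy":0.86,"dz":0.5,"wx":0,"wy":0,"wz":0,"gripper":150}
    - {"dx":0,"dy":0,"dz":0,"wx":0,"wy":0,"wz":0,"gripper":150}
    - {"dx":0,"dy":0,"dz":0,"wx":0,"wy":0,"wz":0,"gripper":150}
    - {"dx":0,"dy":0,"dz":0,"wx":0,"wy":0,"wz":0,"gripper":150}

```text
time: 18.35
tool_pos: [0.5475, -0.0947, 0.271]
ee_rot: [2.794, 0.0, 1.546]
wrist_force: [-0.5, -0.1, 0.5]
width: 0.039
finger_force: 0.0
```

```bash
python3 - <<'E'
from h import *
g=np.array([.592-.003,.0284-.124,.0993])
goal(g,-1.5,20)
print(robot.get_obs()['width'])
E
```

```text
pos [547.5 -94.7 271. ] F [-0.5 -0.1  0.5] t 18.4 turn [-0.02 -0.    0.01] shift in new frame [ 0.01 -0.98  4.88] tcp goal [562.3 -94.9 172.6]
0.039041487270156355
```

Call:
carry_out:
  deltas:
    - {"dx":0,"dy":-0.98,"dz":0,"wx":0,"wy":0,"wz":0,"gripper":150}
    - {"dx":0,"dy":0,"dz":0.6,"wx":0,"wy":0,"wz":0,"gripper":150}
    - {"dx":0,"dy":0,"dz":0.6,"wx":0,"wy":0,"wz":0,"gripper":150}
    - {"dx":0,"dy":0,"dz":0.6,"wx":0,"wy":0,"wz":0,"gripper":150}
    - {"dx":0,"dy":0,"dz":0.6,"wx":0,"wy":0,"wz":0,"gripper":150}
    - {"dx":0,"dy":0,"dz":0,"wx":0,"wy":0,"wz":0,"gripper":150}
    - {"dx":0,"dy":0,"dz":0,"wx":0,"wy":0,"wz":0,"gripper":150}
    - {"dx":0,"dy":0,"dz":0,"wx":0,"wy":0,"wz":0,"gripper":150}

```text
time: 19.02
tool_pos: [0.5467, -0.0947, 0.2207]
ee_rot: [2.791, 0.001, 1.546]
wrist_force: [-0.3, -0.0, 0.4]
width: 0.0386
finger_force: 0.0
```

```bash
python3 - <<'E'
from h import *
goal([.592-.003,.0284-.124,.0993],-1.5,20)
a=snap('scene','s4.png');b=snap('top','t4.png')
c=np.zeros((500,800,3),np.uint8)
c[:480,:540]=cv2.resize(a[160:240,210:300],(540,480),interpolation=2)
cv2.imwrite('pics/g4.png',c[:480,:540,::-1])
E
```

```text
pos [546.7 -94.7 220.7] F [-0.3 -0.   0.4] t 19.0 turn [0.01 0.   0.01] shift in new frame [ 0.01 -0.09  2.53] tcp goal [562.3 -94.9 172.6]
```

View pics/g4.png

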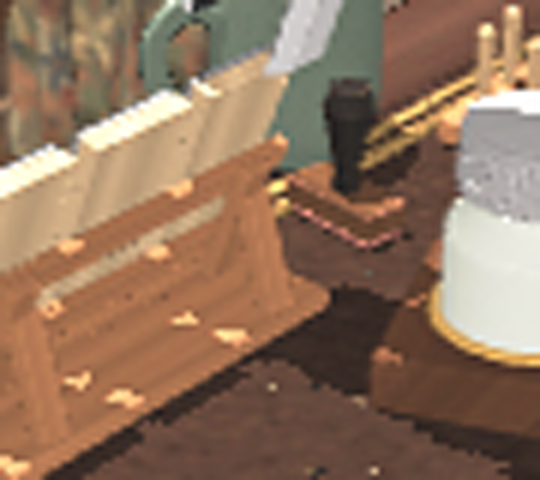

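```bash
python3 - <<'E'
from h import *
o=robot.get_obs(); M=Ro.from_euler('xyz',o['ee_rot']).as_matrix()
cp=lambda X:np.round((proj('scene',X)-[210,160])*6,0)
for s in(-.0195,-.032,.0195,.032):
    for w in(-.008,.008): print(s,w,cp(o['tool_pos']+M@[w,s,.097]))
for y in(.026,-.026): print('blk near top',y,cp([.5763,-.0956+y,.1138]),'far',cp([.5763+.0132,-.0956+y,.1138+.0048]))
E
```

```text
-0.0195 -0.008 [286.  55.]
-0.0195 0.008 [259.  68.]
-0.032 -0.008 [309.  74.]
-0.032 0.008 [283.  87.]
0.0195 -0.008 [216.  -2.]
0.0195 0.008 [189.  10.]
0.032 -0.008 [194. -20.]
0.032 0.008 [166.  -8.]
blk near top 0.026 [201.  96.] far [175.  75.]
blk near top -0.026 [286.  54.] far [260.  34.]
```

The view agrees with the projections: the near finger hangs just in front of the right block, and the lid is seated on the jar. I'll go down and grip.

Call:
carry_out:
  deltas:
    - {"dx":0,"dy":-0.09,"dz":0.5,"wx":0,"wy":0,"wz":0,"gripper":150}
    - {"dx":0,"dy":0,"dz":0.5,"wx":0,"wy":0,"wz":0,"gripper":150}
    - {"dx":0,"dy":0,"dz":0.5,"wx":0,"wy":0,"wz":0,"gripper":150}
    - {"dx":0,"dy":0,"dz":0.5,"wx":0,"wy":0,"wz":0,"gripper":150}
    - {"dx":0,"dy":0,"dz":0.5,"wx":0,"wy":0,"wz":0,"gripper":150}
    - {"dx":0,"dy":0,"dz":0,"wx":0,"wy":0,"wz":0,"gripper":150}
    - {"dx":0,"dy":0,"dz":0,"wx":0,"wy":0,"wz":0,"gripper":150}
    - {"dx":0,"dy":0,"dz":0,"wx":0,"wy":0,"wz":0,"gripper":255}
    - {"dx":0,"dy":0,"dz":0,"wx":0,"wy":0,"wz":0,"gripper":255}
    - {"dx":0,"dy":0,"dz":0,"wx":0,"wy":0,"wz":0,"gripper":255}
    - {"dx":0,"dy":0,"dz":0,"wx":0,"wy":0,"wz":0,"gripper":255}
    - {"dx":0,"dy":0,"dz":0,"wx":0,"wy":0,"wz":0,"gripper":255}

```text
time: 20.12
tool_pos: [0.5619, -0.0951, 0.1738]
ee_rot: [2.791, 0.001, 1.546]
wrist_force: [-1.6, -0.6, 1.8]
width: 0.0134
finger_force: 30.0
```

Call:
carry_out:
  deltas:
    - {"dx":0,"dy":0,"dz":-0.5,"wx":0,"wy":0,"wz":0,"gripper":255}
    - {"dx":0,"dy":0,"dz":-1,"wx":0,"wy":0,"wz":0,"gripper":255}
    - {"dx":0,"dy":0,"dz":-1,"wx":0,"wy":0,"wz":0,"gripper":255}
    - {"dx":0,"dy":0,"dz":-1,"wx":0,"wy":0,"wz":0,"gripper":255}
    - {"dx":0,"dy":0,"dz":-1,"wx":0,"wy":0,"wz":0,"gripper":255}
    - {"dx":0,"dy":0,"dz":-1,"wx":0,"wy":0,"wz":0,"gripper":255}
    - {"dx":0,"dy":0,"dz":-1,"wx":0,"wy":0,"wz":0,"gripper":255}
    - {"dx":0,"dy":0,"dz":0,"wx":0.73,"wy":0,"wz":0,"gripper":255}
    - {"dx":0,"dy":0,"dz":0,"wx":0.73,"wy":0,"wz":0,"gripper":255}
    - {"dx":0,"dy":0,"dz":0,"wx":0.73,"wy":0,"wz":0,"gripper":255}
    - {"dx":0,"dy":0,"dz":0,"wx":0.73,"wy":0,"wz":0,"gripper":255}
    - {"dx":0,"dy":0,"dz":0,"wx":0,"wy":0,"wz":-0.65,"gripper":255}
    - {"dx":0,"dy":0,"dz":0,"wx":0,"wy":0,"wz":-0.65,"gripper":255}
    - {"dx":0,"dy":0,"dz":0,"wx":0,"wy":0,"wz":0,"gripper":255}
    - {"dx":0,"dy":0,"dz":0,"wx":0,"wy":0,"wz":0,"gripper":255}
    - {"dx":0,"dy":0,"dz":0,"wx":0,"wy":0,"wz":0,"gripper":255}

```text
time: 21.45
tool_pos: [0.517, -0.0938, 0.2956]
ee_rot: [3.141, 0.001, 1.7]
wrist_force: [-0.3, 0.7, -1.6]
width: 0.0139
finger_force: 30.0
```

```bash
cat >> h.py <<'E'
def slot(i,h=.15): # i=0 farthest
    c=np.array([.498,-.341])+.05*(2-i)*np.array([.9914,.1305]); goal([*c,h],7.5,0)
def blk(i,h=.0993,back=0.): # i=0 rightmost
    d=np.array([.342,0,-.94]); goal(np.array([.592+.0015*(i-2),.0284+.062*(i-2),h])-back*d,-1.5,20)
E
python3 -c "
from h import *
slot(0)"
```

```text
pos [517.  -93.8 295.6] F [-0.3  0.7 -1.6] t 21.4 turn [ 0.    0.01 -0.01] shift in new frame [-12.13   2.44   3.38] tcp goal [ 597.1 -328.   228. ]
```

Call:
carry_out:
  deltas:
    - {"dx":-0.933,"dy":0.188,"dz":0,"wx":0,"wy":0,"wz":0,"gripper":255}
    - {"dx":-0.933,"dy":0.188,"dz":0,"wx":0,"wy":0,"wz":0,"gripper":255}
    - {"dx":-0.933,"dy":0.188,"dz":0,"wx":0,"wy":0,"wz":0,"gripper":255}
    - {"dx":-0.933,"dy":0.188,"dz":0,"wx":0,"wy":0,"wz":0,"gripper":255}
    - {"dx":-0.933,"dy":0.188,"dz":0,"wx":0,"wy":0,"wz":0,"gripper":255}
    - {"dx":-0.933,"dy":0.188,"dz":0,"wx":0,"wy":0,"wz":0,"gripper":255}
    - {"dx":-0.933,"dy":0.188,"dz":0,"wx":0,"wy":0,"wz":0,"gripper":255}
    - {"dx":-0.933,"dy":0.188,"dz":0,"wx":0,"wy":0,"wz":0,"gripper":255}
    - {"dx":-0.933,"dy":0.188,"dz":0,"wx":0,"wy":0,"wz":0,"gripper":255}
    - {"dx":-0.933,"dy":0.188,"dz":0,"wx":0,"wy":0,"wz":0,"gripper":255}
    - {"dx":-0.933,"dy":0.188,"dz":0,"wx":0,"wy":0,"wz":0,"gripper":255}
    - {"dx":-0.933,"dy":0.188,"dz":0,"wx":0,"wy":0,"wz":0,"gripper":255}
    - {"dx":-0.933,"dy":0.188,"dz":0,"wx":0,"wy":0,"wz":0,"gripper":255}
    - {"dx":0,"dy":0,"dz":0.8,"wx":0,"wy":0,"wz":0,"gripper":255}
    - {"dx":0,"dy":0,"dz":0.8,"wx":0,"wy":0,"wz":0,"gripper":255}
    - {"dx":0,"dy":0,"dz":0.8,"wx":0,"wy":0,"wz":0,"gripper":255}
    - {"dx":0,"dy":0,"dz":0.6,"wx":0,"wy":0,"wz":0,"gripper":255}
    - {"dx":0,"dy":0,"dz":0,"wx":0,"wy":0,"wz":0,"gripper":255}
    - {"dx":0,"dy":0,"dz":0,"wx":0,"wy":0,"wz":0,"gripper":255}
    - {"dx":0,"dy":0,"dz":0,"wx":0,"wy":0,"wz":0,"gripper":255}

```text
time: 23.12
tool_pos: [0.5977, -0.3281, 0.2367]
ee_rot: [3.141, 0.002, 1.702]
wrist_force: [0.1, 0.4, 0.2]
width: 0.0139
finger_force: 30.0
```

```bash
python3 - <<'E'
from h import *
slot(0,.092)
a=snap('scene','s5.png');b=snap('top','t5.png')
cv2.imwrite('pics/r5.png',cv2.resize(a[120:205,265:385],(720,510),interpolation=2)[...,::-1])
E
```

```text
pos [ 597.7 -328.1  236.7] F [0.1 0.4 0.2] t 23.1 turn [ 0.01  0.02 -0.  ] shift in new frame [ 0.01 -0.02  3.33] tcp goal [ 597.1 -328.   170. ]
```

View pics/r5.png

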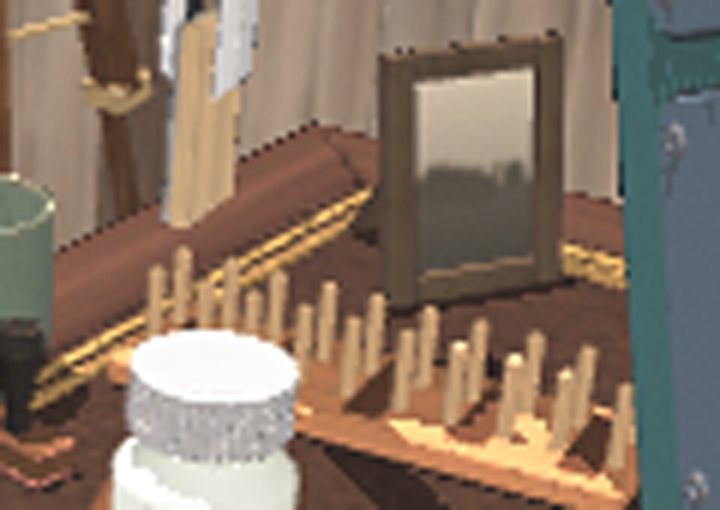

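The block hangs over the far slot: its bottom edge is centred near (200,208), projecting down to about x=195, and the slot centre between the dowel tops is at about (194,270). Lowering.

Call:
carry_out:
  deltas:
    - {"dx":0,"dy":-0.02,"dz":0.5,"wx":0,"wy":0,"wz":0,"gripper":255}
    - {"dx":0,"dy":0,"dz":0.5,"wx":0,"wy":0,"wz":0,"gripper":255}
    - {"dx":0,"dy":0,"dz":0.4,"wx":0,"wy":0,"wz":0,"gripper":255}
    - {"dx":0,"dy":0,"dz":0.4,"wx":0,"wy":0,"wz":0,"gripper":255}
    - {"dx":0,"dy":0,"dz":0.4,"wx":0,"wy":0,"wz":0,"gripper":255}
    - {"dx":0,"dy":0,"dz":0.4,"wx":0,"wy":0,"wz":0,"gripper":255}
    - {"dx":0,"dy":0,"dz":0.3,"wx":0,"wy":0,"wz":0,"gripper":255}
    - {"dx":0,"dy":0,"dz":0,"wx":0,"wy":0,"wz":0,"gripper":255}
    - {"dx":0,"dy":0,"dz":0,"wx":0,"wy":0,"wz":0,"gripper":255}
    - {"dx":0,"dy":0,"dz":0,"wx":0,"wy":0,"wz":0,"gripper":255}

```text
time: 24.05
tool_pos: [0.5972, -0.3282, 0.1779]
ee_rot: [3.141, 0.001, 1.702]
wrist_force: [0.2, -0.3, -0.8]
width: 0.0142
finger_force: 30.0
```

Call:
carry_out:
  deltas:
    - {"dx":0,"dy":0,"dz":0.15,"wx":0,"wy":0,"wz":0,"gripper":255}
    - {"dx":0,"dy":0,"dz":0.15,"wx":0,"wy":0,"wz":0,"gripper":255}
    - {"dx":0,"dy":0,"dz":0.12,"wx":0,"wy":0,"wz":0,"gripper":255}
    - {"dx":0,"dy":0,"dz":0,"wx":0,"wy":0,"wz":0,"gripper":255}
    - {"dx":0,"dy":0,"dz":0,"wx":0,"wy":0,"wz":0,"gripper":255}

```text
time: 24.47
tool_pos: [0.5973, -0.3283, 0.1704]
ee_rot: [3.141, 0.002, 1.702]
wrist_force: [0.1, 0.7, 5.5]
width: 0.0137
finger_force: 30.0
```

Call:
carry_out:
  deltas:
    - {"dx":0,"dy":0,"dz":0,"wx":0,"wy":0,"wz":0,"gripper":180}
    - {"dx":0,"dy":0,"dz":0,"wx":0,"wy":0,"wz":0,"gripper":180}
    - {"dx":0,"dy":0,"dz":0,"wx":0,"wy":0,"wz":0,"gripper":180}
    - {"dx":0,"dy":0,"dz":0,"wx":0,"wy":0,"wz":0,"gripper":180}
    - {"dx":0,"dy":0,"dz":-0.5,"wx":0,"wy":0,"wz":0,"gripper":180}
    - {"dx":0,"dy":0,"dz":-0.8,"wx":0,"wy":0,"wz":0,"gripper":180}
    - {"dx":0,"dy":0,"dz":-1,"wx":0,"wy":0,"wz":0,"gripper":180}
    - {"dx":0,"dy":0,"dz":-1,"wx":0,"wy":0,"wz":0,"gripper":180}
    - {"dx":0,"dy":0,"dz":-1,"wx":0,"wy":0,"wz":0,"gripper":180}
    - {"dx":0,"dy":0,"dz":-1,"wx":0,"wy":0,"wz":0,"gripper":150}
    - {"dx":0,"dy":0,"dz":0,"wx":0,"wy":0,"wz":0.65,"gripper":150}
    - {"dx":0,"dy":0,"dz":0,"wx":0,"wy":0,"wz":0.65,"gripper":150}
    - {"dx":0,"dy":0,"dz":0,"wx":-0.73,"wy":0,"wz":0,"gripper":150}
    - {"dx":0,"dy":0,"dz":0,"wx":-0.73,"wy":0,"wz":0,"gripper":150}
    - {"dx":0,"dy":0,"dz":0,"wx":-0.73,"wy":0,"wz":0,"gripper":150}
    - {"dx":0,"dy":0,"dz":0,"wx":-0.73,"wy":0,"wz":0,"gripper":150}
    - {"dx":0,"dy":0,"dz":0,"wx":0,"wy":0,"wz":0,"gripper":150}
    - {"dx":0,"dy":0,"dz":0,"wx":0,"wy":0,"wz":0,"gripper":150}
    - {"dx":0,"dy":0,"dz":0,"wx":0,"wy":0,"wz":0,"gripper":150}

```text
time: 26.05
tool_pos: [0.5973, -0.3282, 0.2759]
ee_rot: [2.792, 0.001, 1.546]
wrist_force: [0.4, -0.1, -0.5]
width: 0.0389
finger_force: 0.0
```

```bash
python3 - <<'E'
from h import *
blk(1)
a=snap('scene','s6.png');b=snap('top','t6.png')
c=np.zeros((510,800,3),np.uint8); c[:510,:500]=cv2.resize(a[120:222,285:385],(500,510),interpolation=2); c[:495,502:]=cv2.resize(b[160:270,330:385],(298,495),interpolation=2)
cv2.imwrite('pics/r6.png',c[...,::-1])
E
```

```text
pos [ 597.3 -328.2  275.9] F [ 0.4 -0.1 -0.5] t 26.1 turn [0.   0.01 0.02] shift in new frame [14.71 -3.7   4.15] tcp goal [563.8 -32.9 172.6]
```

View pics/r6.png

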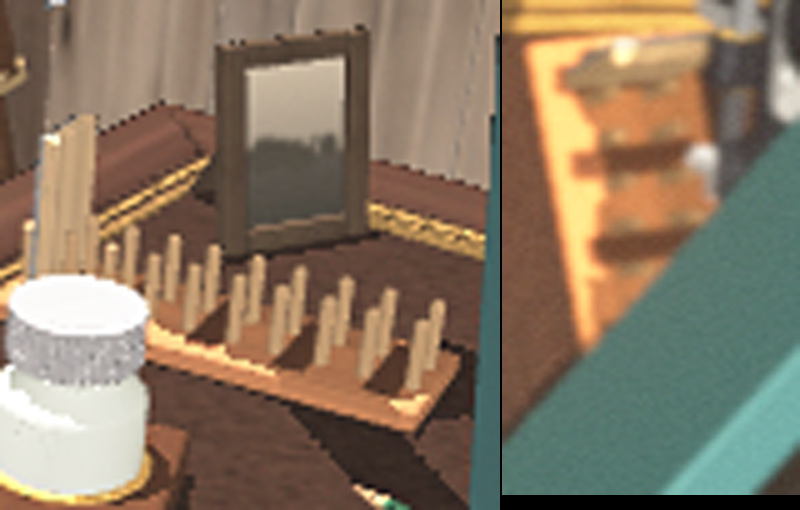

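The first block stands upright in the far slot (scene crop (68,190)). On to the second block.

Call:
carry_out:
  deltas:
    - {"dx":0.98,"dy":-0.247,"dz":0,"wx":0,"wy":0,"wz":0,"gripper":150}
    - {"dx":0.98,"dy":-0.247,"dz":0,"wx":0,"wy":0,"wz":0,"gripper":150}
    - {"dx":0.98,"dy":-0.247,"dz":0,"wx":0,"wy":0,"wz":0,"gripper":150}
    - {"dx":0.98,"dy":-0.247,"dz":0,"wx":0,"wy":0,"wz":0,"gripper":150}
    - {"dx":0.98,"dy":-0.247,"dz":0,"wx":0,"wy":0,"wz":0,"gripper":150}
    - {"dx":0.98,"dy":-0.247,"dz":0,"wx":0,"wy":0,"wz":0,"gripper":150}
    - {"dx":0.98,"dy":-0.247,"dz":0,"wx":0,"wy":0,"wz":0,"gripper":150}
    - {"dx":0.98,"dy":-0.247,"dz":0,"wx":0,"wy":0,"wz":0,"gripper":150}
    - {"dx":0.98,"dy":-0.247,"dz":0,"wx":0,"wy":0,"wz":0,"gripper":150}
    - {"dx":0.98,"dy":-0.247,"dz":0,"wx":0,"wy":0,"wz":0,"gripper":150}
    - {"dx":0.98,"dy":-0.247,"dz":0,"wx":0,"wy":0,"wz":0,"gripper":150}
    - {"dx":0.98,"dy":-0.247,"dz":0,"wx":0,"wy":0,"wz":0,"gripper":150}
    - {"dx":0.98,"dy":-0.247,"dz":0,"wx":0,"wy":0,"wz":0,"gripper":150}
    - {"dx":0.98,"dy":-0.247,"dz":0,"wx":0,"wy":0,"wz":0,"gripper":150}
    - {"dx":0.98,"dy":-0.247,"dz":0,"wx":0,"wy":0,"wz":0,"gripper":150}
    - {"dx":0,"dy":0,"dz":0.7,"wx":0,"wy":0,"wz":0,"gripper":150}
    - {"dx":0,"dy":0,"dz":0.7,"wx":0,"wy":0,"wz":0,"gripper":150}
    - {"dx":0,"dy":0,"dz":0,"wx":0,"wy":0,"wz":0,"gripper":150}
    - {"dx":0,"dy":0,"dz":0,"wx":0,"wy":0,"wz":0,"gripper":150}
    - {"dx":0,"dy":0,"dz":0,"wx":0,"wy":0,"wz":0,"gripper":150}

```text
time: 27.82
tool_pos: [0.5449, -0.0327, 0.2239]
ee_rot: [2.791, 0.001, 1.546]
wrist_force: [-0.5, 0.1, -0.3]
width: 0.0385
finger_force: 0.0
```

```bash
python3 -c "
from h import *
blk(1)"
```

```text
pos [544.9 -32.7 223.9] F [-0.5  0.1 -0.3] t 27.8 turn [0.01 0.   0.01] shift in new frame [0.02 0.01 2.73] tcp goal [563.8 -32.9 172.6]
```

Call:
carry_out:
  deltas:
    - {"dx":0.02,"dy":0,"dz":0.6,"wx":0,"wy":0,"wz":0,"gripper":150}
    - {"dx":0,"dy":0,"dz":0.6,"wx":0,"wy":0,"wz":0,"gripper":150}
    - {"dx":0,"dy":0,"dz":0.6,"wx":0,"wy":0,"wz":0,"gripper":150}
    - {"dx":0,"dy":0,"dz":0.5,"wx":0,"wy":0,"wz":0,"gripper":150}
    - {"dx":0,"dy":0,"dz":0.4,"wx":0,"wy":0,"wz":0,"gripper":150}
    - {"dx":0,"dy":0,"dz":0,"wx":0,"wy":0,"wz":0,"gripper":150}
    - {"dx":0,"dy":0,"dz":0,"wx":0,"wy":0,"wz":0,"gripper":150}
    - {"dx":0,"dy":0,"dz":0,"wx":0,"wy":0,"wz":0,"gripper":255}
    - {"dx":0,"dy":0,"dz":0,"wx":0,"wy":0,"wz":0,"gripper":255}
    - {"dx":0,"dy":0,"dz":0,"wx":0,"wy":0,"wz":0,"gripper":255}
    - {"dx":0,"dy":0,"dz":0,"wx":0,"wy":0,"wz":0,"gripper":255}
    - {"dx":0,"dy":0,"dz":0,"wx":0,"wy":0,"wz":0,"gripper":255}

```text
time: 28.82
tool_pos: [0.563, -0.0328, 0.173]
ee_rot: [2.79, 0.001, 1.546]
wrist_force: [-0.4, -0.1, 1.1]
width: 0.0134
finger_force: 30.0
```

Call:
carry_out:
  deltas:
    - {"dx":0,"dy":0,"dz":-0.5,"wx":0,"wy":0,"wz":0,"gripper":255}
    - {"dx":0,"dy":0,"dz":-1,"wx":0,"wy":0,"wz":0,"gripper":255}
    - {"dx":0,"dy":0,"dz":-1,"wx":0,"wy":0,"wz":0,"gripper":255}
    - {"dx":0,"dy":0,"dz":-1,"wx":0,"wy":0,"wz":0,"gripper":255}
    - {"dx":0,"dy":0,"dz":-1,"wx":0,"wy":0,"wz":0,"gripper":255}
    - {"dx":0,"dy":0,"dz":-1,"wx":0,"wy":0,"wz":0,"gripper":255}
    - {"dx":0,"dy":0,"dz":-1,"wx":0,"wy":0,"wz":0,"gripper":255}
    - {"dx":0,"dy":0,"dz":0,"wx":0.73,"wy":0,"wz":0,"gripper":255}
    - {"dx":0,"dy":0,"dz":0,"wx":0.73,"wy":0,"wz":0,"gripper":255}
    - {"dx":0,"dy":0,"dz":0,"wx":0.73,"wy":0,"wz":0,"gripper":255}
    - {"dx":0,"dy":0,"dz":0,"wx":0.73,"wy":0,"wz":0,"gripper":255}
    - {"dx":0,"dy":0,"dz":0,"wx":0,"wy":0,"wz":-0.65,"gripper":255}
    - {"dx":0,"dy":0,"dz":0,"wx":0,"wy":0,"wz":-0.65,"gripper":255}
    - {"dx":0,"dy":0,"dz":0,"wx":0,"wy":0,"wz":0,"gripper":255}
    - {"dx":0,"dy":0,"dz":0,"wx":0,"wy":0,"wz":0,"gripper":255}
    - {"dx":0,"dy":0,"dz":0,"wx":0,"wy":0,"wz":0,"gripper":255}

```text
time: 30.15
tool_pos: [0.518, -0.0315, 0.2948]
ee_rot: [3.141, 0.001, 1.7]
wrist_force: [0.0, 0.3, -1.1]
width: 0.0136
finger_force: 30.0
```

```bash
python3 -c "
from h import *
slot(1,.156)"
```

```text
pos [518.  -31.5 294.8] F [ 0.   0.3 -1.1] t 30.1 turn [ 0.    0.01 -0.01] shift in new frame [-15.21  -0.51   3.04] tcp goal [ 547.6 -334.5  234. ]
```

Call:
carry_out:
  deltas:
    - {"dx":-0.951,"dy":-0.032,"dz":0,"wx":0,"wy":0,"wz":0,"gripper":255}
    - {"dx":-0.951,"dy":-0.032,"dz":0,"wx":0,"wy":0,"wz":0,"gripper":255}
    - {"dx":-0.951,"dy":-0.032,"dz":0,"wx":0,"wy":0,"wz":0,"gripper":255}
    - {"dx":-0.951,"dy":-0.032,"dz":0,"wx":0,"wy":0,"wz":0,"gripper":255}
    - {"dx":-0.951,"dy":-0.032,"dz":0,"wx":0,"wy":0,"wz":0,"gripper":255}
    - {"dx":-0.951,"dy":-0.032,"dz":0,"wx":0,"wy":0,"wz":0,"gripper":255}
    - {"dx":-0.951,"dy":-0.032,"dz":0,"wx":0,"wy":0,"wz":0,"gripper":255}
    - {"dx":-0.951,"dy":-0.032,"dz":0,"wx":0,"wy":0,"wz":0,"gripper":255}
    - {"dx":-0.951,"dy":-0.032,"dz":0,"wx":0,"wy":0,"wz":0,"gripper":255}
    - {"dx":-0.951,"dy":-0.032,"dz":0,"wx":0,"wy":0,"wz":0,"gripper":255}
    - {"dx":-0.951,"dy":-0.032,"dz":0,"wx":0,"wy":0,"wz":0,"gripper":255}
    - {"dx":-0.951,"dy":-0.032,"dz":0,"wx":0,"wy":0,"wz":0,"gripper":255}
    - {"dx":-0.951,"dy":-0.032,"dz":0,"wx":0,"wy":0,"wz":0,"gripper":255}
    - {"dx":-0.951,"dy":-0.032,"dz":0,"wx":0,"wy":0,"wz":0,"gripper":255}
    - {"dx":-0.951,"dy":-0.032,"dz":0,"wx":0,"wy":0,"wz":0,"gripper":255}
    - {"dx":-0.951,"dy":-0.032,"dz":0,"wx":0,"wy":0,"wz":0,"gripper":255}
    - {"dx":0,"dy":0,"dz":0.9,"wx":0,"wy":0,"wz":0,"gripper":255}
    - {"dx":0,"dy":0,"dz":0,"wx":0,"wy":0,"wz":0,"gripper":255}
    - {"dx":0,"dy":0,"dz":0,"wx":0,"wy":0,"wz":0,"gripper":255}
    - {"dx":0,"dy":0,"dz":0,"wx":0,"wy":0,"wz":0,"gripper":255}

```text
time: 31.82
tool_pos: [0.5479, -0.3341, 0.2771]
ee_rot: [-3.141, 0.001, 1.702]
wrist_force: [-0.0, -0.2, -0.2]
width: 0.0139
finger_force: 30.0
```

```bash
python3 -c "
from h import *
slot(1,.092)"
```

```text
pos [ 547.9 -334.1  277.1] F [-0.  -0.2 -0.2] t 31.8 turn [-0.  0.  0.] shift in new frame [-0.02 -0.02  5.36] tcp goal [ 547.6 -334.5  170. ]
```

Call:
carry_out:
  deltas:
    - {"dx":-0.02,"dy":-0.02,"dz":0.9,"wx":0,"wy":0,"wz":0,"gripper":255}
    - {"dx":0,"dy":0,"dz":0.9,"wx":0,"wy":0,"wz":0,"gripper":255}
    - {"dx":0,"dy":0,"dz":0.5,"wx":0,"wy":0,"wz":0,"gripper":255}
    - {"dx":0,"dy":0,"dz":0.4,"wx":0,"wy":0,"wz":0,"gripper":255}
    - {"dx":0,"dy":0,"dz":0.4,"wx":0,"wy":0,"wz":0,"gripper":255}
    - {"dx":0,"dy":0,"dz":0.4,"wx":0,"wy":0,"wz":0,"gripper":255}
    - {"dx":0,"dy":0,"dz":0.4,"wx":0,"wy":0,"wz":0,"gripper":255}
    - {"dx":0,"dy":0,"dz":0.4,"wx":0,"wy":0,"wz":0,"gripper":255}
    - {"dx":0,"dy":0,"dz":0.4,"wx":0,"wy":0,"wz":0,"gripper":255}
    - {"dx":0,"dy":0,"dz":0.2,"wx":0,"wy":0,"wz":0,"gripper":255}
    - {"dx":0,"dy":0,"dz":0,"wx":0,"wy":0,"wz":0,"gripper":255}
    - {"dx":0,"dy":0,"dz":0,"wx":0,"wy":0,"wz":0,"gripper":255}
    - {"dx":0,"dy":0,"dz":0,"wx":0,"wy":0,"wz":0,"gripper":255}

```text
time: 32.9
tool_pos: [0.5478, -0.3353, 0.1792]
ee_rot: [3.141, 0.001, 1.702]
wrist_force: [0.6, 0.1, 0.0]
width: 0.0139
finger_force: 30.0
```

Call:
carry_out:
  deltas:
    - {"dx":0,"dy":0,"dz":0.17,"wx":0,"wy":0,"wz":0,"gripper":255}
    - {"dx":0,"dy":0,"dz":0.17,"wx":0,"wy":0,"wz":0,"gripper":255}
    - {"dx":0,"dy":0,"dz":0.15,"wx":0,"wy":0,"wz":0,"gripper":255}
    - {"dx":0,"dy":0,"dz":0,"wx":0,"wy":0,"wz":0,"gripper":255}
    - {"dx":0,"dy":0,"dz":0,"wx":0,"wy":0,"wz":0,"gripper":255}

```text
time: 33.32
tool_pos: [0.5478, -0.3354, 0.1697]
ee_rot: [3.141, 0.002, 1.702]
wrist_force: [0.1, 0.2, 3.1]
width: 0.0136
finger_force: 30.0
```

Seated. Release and head for block 3.

Call:
carry_out:
  deltas:
    - {"dx":0,"dy":0,"dz":0,"wx":0,"wy":0,"wz":0,"gripper":180}
    - {"dx":0,"dy":0,"dz":0,"wx":0,"wy":0,"wz":0,"gripper":180}
    - {"dx":0,"dy":0,"dz":0,"wx":0,"wy":0,"wz":0,"gripper":180}
    - {"dx":0,"dy":0,"dz":0,"wx":0,"wy":0,"wz":0,"gripper":180}
    - {"dx":0,"dy":0,"dz":-0.5,"wx":0,"wy":0,"wz":0,"gripper":180}
    - {"dx":0,"dy":0,"dz":-0.8,"wx":0,"wy":0,"wz":0,"gripper":180}
    - {"dx":0,"dy":0,"dz":-1,"wx":0,"wy":0,"wz":0,"gripper":180}
    - {"dx":0,"dy":0,"dz":-1,"wx":0,"wy":0,"wz":0,"gripper":180}
    - {"dx":0,"dy":0,"dz":-1,"wx":0,"wy":0,"wz":0,"gripper":180}
    - {"dx":0,"dy":0,"dz":-1,"wx":0,"wy":0,"wz":0,"gripper":150}
    - {"dx":0,"dy":0,"dz":0,"wx":0,"wy":0,"wz":0.65,"gripper":150}
    - {"dx":0,"dy":0,"dz":0,"wx":0,"wy":0,"wz":0.65,"gripper":150}
    - {"dx":0,"dy":0,"dz":0,"wx":-0.73,"wy":0,"wz":0,"gripper":150}
    - {"dx":0,"dy":0,"dz":0,"wx":-0.73,"wy":0,"wz":0,"gripper":150}
    - {"dx":0,"dy":0,"dz":0,"wx":-0.73,"wy":0,"wz":0,"gripper":150}
    - {"dx":0,"dy":0,"dz":0,"wx":-0.73,"wy":0,"wz":0,"gripper":150}
    - {"dx":0,"dy":0,"dz":0,"wx":0,"wy":0,"wz":0,"gripper":150}
    - {"dx":0,"dy":0,"dz":0,"wx":0,"wy":0,"wz":0,"gripper":150}
    - {"dx":0,"dy":0,"dz":0,"wx":0,"wy":0,"wz":0,"gripper":150}

```text
time: 34.9
tool_pos: [0.5478, -0.3352, 0.2757]
ee_rot: [2.792, 0.001, 1.546]
wrist_force: [0.1, -0.1, 0.1]
width: 0.0387
finger_force: 0.0
```

```bash
python3 -c "
from h import *
blk(2)"
```

```text
pos [ 547.8 -335.2  275.7] F [ 0.1 -0.1  0.1] t 34.9 turn [0.   0.01 0.02] shift in new frame [18.23 -1.39  4.98] tcp goal [565.3  29.1 172.6]
```

Call:
carry_out:
  deltas:
    - {"dx":0.96,"dy":-0.073,"dz":0,"wx":0,"wy":0,"wz":0,"gripper":150}
    - {"dx":0.96,"dy":-0.073,"dz":0,"wx":0,"wy":0,"wz":0,"gripper":150}
    - {"dx":0.96,"dy":-0.073,"dz":0,"wx":0,"wy":0,"wz":0,"gripper":150}
    - {"dx":0.96,"dy":-0.073,"dz":0,"wx":0,"wy":0,"wz":0,"gripper":150}
    - {"dx":0.96,"dy":-0.073,"dz":0,"wx":0,"wy":0,"wz":0,"gripper":150}
    - {"dx":0.96,"dy":-0.073,"dz":0,"wx":0,"wy":0,"wz":0,"gripper":150}
    - {"dx":0.96,"dy":-0.073,"dz":0,"wx":0,"wy":0,"wz":0,"gripper":150}
    - {"dx":0.96,"dy":-0.073,"dz":0,"wx":0,"wy":0,"wz":0,"gripper":150}
    - {"dx":0.96,"dy":-0.073,"dz":0,"wx":0,"wy":0,"wz":0,"gripper":150}
    - {"dx":0.96,"dy":-0.073,"dz":0,"wx":0,"wy":0,"wz":0,"gripper":150}
    - {"dx":0.96,"dy":-0.073,"dz":0,"wx":0,"wy":0,"wz":0,"gripper":150}
    - {"dx":0.96,"dy":-0.073,"dz":0,"wx":0,"wy":0,"wz":0,"gripper":150}
    - {"dx":0.96,"dy":-0.073,"dz":0,"wx":0,"wy":0,"wz":0,"gripper":150}
    - {"dx":0.96,"dy":-0.073,"dz":0,"wx":0,"wy":0,"wz":0,"gripper":150}
    - {"dx":0.96,"dy":-0.073,"dz":0,"wx":0,"wy":0,"wz":0,"gripper":150}
    - {"dx":0.96,"dy":-0.073,"dz":0,"wx":0,"wy":0,"wz":0,"gripper":150}
    - {"dx":0.96,"dy":-0.073,"dz":0,"wx":0,"wy":0,"wz":0,"gripper":150}
    - {"dx":0.96,"dy":-0.073,"dz":0,"wx":0,"wy":0,"wz":0,"gripper":150}
    - {"dx":0.96,"dy":-0.073,"dz":0,"wx":0,"wy":0,"wz":0,"gripper":150}

```text
time: 36.48
tool_pos: [0.5313, 0.0317, 0.2659]
ee_rot: [2.791, 0.002, 1.547]
wrist_force: [0.1, 0.1, -0.7]
width: 0.0387
finger_force: 0.0
```

Call:
carry_out:
  deltas:
    - {"dx":0,"dy":0,"dz":0.7,"wx":0,"wy":0,"wz":0,"gripper":150}
    - {"dx":0,"dy":0,"dz":0.7,"wx":0,"wy":0,"wz":0,"gripper":150}
    - {"dx":0,"dy":0,"dz":0.7,"wx":0,"wy":0,"wz":0,"gripper":150}
    - {"dx":0,"dy":0,"dz":0,"wx":0,"wy":0,"wz":0,"gripper":150}
    - {"dx":0,"dy":0,"dz":0,"wx":0,"wy":0,"wz":0,"gripper":150}
    - {"dx":0,"dy":0,"dz":0,"wx":0,"wy":0,"wz":0,"gripper":150}

```text
time: 36.98
tool_pos: [0.5457, 0.0301, 0.2267]
ee_rot: [2.791, 0.001, 1.546]
wrist_force: [0.9, 0.5, -0.2]
width: 0.0386
finger_force: 0.0
```

```bash
python3 -c "
from h import *
blk(2)"
```

```text
pos [545.7  30.1 226.7] F [ 0.9  0.5 -0.2] t 37.0 turn [0.02 0.   0.02] shift in new frame [-0.02  0.    2.88] tcp goal [565.3  29.1 172.6]
```

Call:
carry_out:
  deltas:
    - {"dx":-0.02,"dy":0,"dz":0.6,"wx":0,"wy":0,"wz":0,"gripper":150}
    - {"dx":0,"dy":0,"dz":0.6,"wx":0,"wy":0,"wz":0,"gripper":150}
    - {"dx":0,"dy":0,"dz":0.6,"wx":0,"wy":0,"wz":0,"gripper":150}
    - {"dx":0,"dy":0,"dz":0.6,"wx":0,"wy":0,"wz":0,"gripper":150}
    - {"dx":0,"dy":0,"dz":0.45,"wx":0,"wy":0,"wz":0,"gripper":150}
    - {"dx":0,"dy":0,"dz":0,"wx":0,"wy":0,"wz":0,"gripper":150}
    - {"dx":0,"dy":0,"dz":0,"wx":0,"wy":0,"wz":0,"gripper":150}
    - {"dx":0,"dy":0,"dz":0,"wx":0,"wy":0,"wz":0,"gripper":255}
    - {"dx":0,"dy":0,"dz":0,"wx":0,"wy":0,"wz":0,"gripper":255}
    - {"dx":0,"dy":0,"dz":0,"wx":0,"wy":0,"wz":0,"gripper":255}
    - {"dx":0,"dy":0,"dz":0,"wx":0,"wy":0,"wz":0,"gripper":255}
    - {"dx":0,"dy":0,"dz":0,"wx":0,"wy":0,"wz":0,"gripper":255}

```text
time: 37.98
tool_pos: [0.5646, 0.029, 0.1726]
ee_rot: [2.791, 0.001, 1.546]
wrist_force: [-1.4, 0.1, 0.7]
width: 0.0137
finger_force: 30.0
```

Call:
carry_out:
  deltas:
    - {"dx":0,"dy":0,"dz":-0.5,"wx":0,"wy":0,"wz":0,"gripper":255}
    - {"dx":0,"dy":0,"dz":-1,"wx":0,"wy":0,"wz":0,"gripper":255}
    - {"dx":0,"dy":0,"dz":-1,"wx":0,"wy":0,"wz":0,"gripper":255}
    - {"dx":0,"dy":0,"dz":-1,"wx":0,"wy":0,"wz":0,"gripper":255}
    - {"dx":0,"dy":0,"dz":-1,"wx":0,"wy":0,"wz":0,"gripper":255}
    - {"dx":0,"dy":0,"dz":-1,"wx":0,"wy":0,"wz":0,"gripper":255}
    - {"dx":0,"dy":0,"dz":-1,"wx":0,"wy":0,"wz":0,"gripper":255}
    - {"dx":0,"dy":0,"dz":0,"wx":0.73,"wy":0,"wz":0,"gripper":255}
    - {"dx":0,"dy":0,"dz":0,"wx":0.73,"wy":0,"wz":0,"gripper":255}
    - {"dx":0,"dy":0,"dz":0,"wx":0.73,"wy":0,"wz":0,"gripper":255}
    - {"dx":0,"dy":0,"dz":0,"wx":0.73,"wy":0,"wz":0,"gripper":255}
    - {"dx":0,"dy":0,"dz":0,"wx":0,"wy":0,"wz":-0.65,"gripper":255}
    - {"dx":0,"dy":0,"dz":0,"wx":0,"wy":0,"wz":-0.65,"gripper":255}
    - {"dx":0,"dy":0,"dz":0,"wx":0,"wy":0,"wz":0,"gripper":255}
    - {"dx":0,"dy":0,"dz":0,"wx":0,"wy":0,"wz":0,"gripper":255}
    - {"dx":0,"dy":0,"dz":0,"wx":0,"wy":0,"wz":0,"gripper":255}

```text
time: 39.32
tool_pos: [0.5197, 0.0302, 0.2945]
ee_rot: [3.141, 0.001, 1.7]
wrist_force: [1.3, -0.0, -0.7]
width: 0.0138
finger_force: 30.0
```

```bash
python3 -c "
from h import *
slot(2,.156)"
```

```text
pos [519.7  30.2 294.5] F [ 1.3 -0.  -0.7] t 39.3 turn [ 0.    0.01 -0.01] shift in new frame [-18.26  -3.5    3.03] tcp goal [ 498. -341.  234.]
```

Call:
carry_out:
  deltas:
    - {"dx":-0.961,"dy":-0.184,"dz":0,"wx":0,"wy":0,"wz":0,"gripper":255}
    - {"dx":-0.961,"dy":-0.184,"dz":0,"wx":0,"wy":0,"wz":0,"gripper":255}
    - {"dx":-0.961,"dy":-0.184,"dz":0,"wx":0,"wy":0,"wz":0,"gripper":255}
    - {"dx":-0.961,"dy":-0.184,"dz":0,"wx":0,"wy":0,"wz":0,"gripper":255}
    - {"dx":-0.961,"dy":-0.184,"dz":0,"wx":0,"wy":0,"wz":0,"gripper":255}
    - {"dx":-0.961,"dy":-0.184,"dz":0,"wx":0,"wy":0,"wz":0,"gripper":255}
    - {"dx":-0.961,"dy":-0.184,"dz":0,"wx":0,"wy":0,"wz":0,"gripper":255}
    - {"dx":-0.961,"dy":-0.184,"dz":0,"wx":0,"wy":0,"wz":0,"gripper":255}
    - {"dx":-0.961,"dy":-0.184,"dz":0,"wx":0,"wy":0,"wz":0,"gripper":255}
    - {"dx":-0.961,"dy":-0.184,"dz":0,"wx":0,"wy":0,"wz":0,"gripper":255}
    - {"dx":-0.961,"dy":-0.184,"dz":0,"wx":0,"wy":0,"wz":0,"gripper":255}
    - {"dx":-0.961,"dy":-0.184,"dz":0,"wx":0,"wy":0,"wz":0,"gripper":255}
    - {"dx":-0.961,"dy":-0.184,"dz":0,"wx":0,"wy":0,"wz":0,"gripper":255}
    - {"dx":-0.961,"dy":-0.184,"dz":0,"wx":0,"wy":0,"wz":0,"gripper":255}
    - {"dx":-0.961,"dy":-0.184,"dz":0,"wx":0,"wy":0,"wz":0,"gripper":255}
    - {"dx":-0.961,"dy":-0.184,"dz":0,"wx":0,"wy":0,"wz":0,"gripper":255}
    - {"dx":-0.961,"dy":-0.184,"dz":0,"wx":0,"wy":0,"wz":0,"gripper":255}
    - {"dx":-0.961,"dy":-0.184,"dz":0,"wx":0,"wy":0,"wz":0,"gripper":255}
    - {"dx":-0.961,"dy":-0.184,"dz":0,"wx":0,"wy":0,"wz":0,"gripper":255}

```text
time: 40.9
tool_pos: [0.498, -0.3418, 0.2948]
ee_rot: [-3.142, 0.001, 1.701]
wrist_force: [0.3, 0.5, -0.8]
width: 0.0139
finger_force: 30.0
```

Call:
carry_out:
  deltas:
    - {"dx":0,"dy":0,"dz":0.9,"wx":0,"wy":0,"wz":0,"gripper":255}
    - {"dx":0,"dy":0,"dz":0.9,"wx":0,"wy":0,"wz":0,"gripper":255}
    - {"dx":0,"dy":0,"dz":0,"wx":0,"wy":0,"wz":0,"gripper":255}
    - {"dx":0,"dy":0,"dz":0,"wx":0,"wy":0,"wz":0,"gripper":255}
    - {"dx":0,"dy":0,"dz":0,"wx":0,"wy":0,"wz":0,"gripper":255}

```text
time: 41.32
tool_pos: [0.4985, -0.341, 0.2596]
ee_rot: [3.141, 0.002, 1.702]
wrist_force: [0.9, 0.1, -1.1]
width: 0.014
finger_force: 30.0
```

```bash
python3 -c "
from h import *
slot(2,.092)"
```

```text
pos [ 498.5 -341.   259.6] F [ 0.9  0.1 -1.1] t 41.3 turn [0.   0.01 0.  ] shift in new frame [ 0.   -0.03  4.48] tcp goal [ 498. -341.  170.]
```

Call:
carry_out:
  deltas:
    - {"dx":0,"dy":-0.02,"dz":0.8,"wx":0,"wy":0,"wz":0,"gripper":255}
    - {"dx":0,"dy":0,"dz":0.7,"wx":0,"wy":0,"wz":0,"gripper":255}
    - {"dx":0,"dy":0,"dz":0.4,"wx":0,"wy":0,"wz":0,"gripper":255}
    - {"dx":0,"dy":0,"dz":0.4,"wx":0,"wy":0,"wz":0,"gripper":255}
    - {"dx":0,"dy":0,"dz":0.4,"wx":0,"wy":0,"wz":0,"gripper":255}
    - {"dx":0,"dy":0,"dz":0.4,"wx":0,"wy":0,"wz":0,"gripper":255}
    - {"dx":0,"dy":0,"dz":0.4,"wx":0,"wy":0,"wz":0,"gripper":255}
    - {"dx":0,"dy":0,"dz":0.3,"wx":0,"wy":0,"wz":0,"gripper":255}
    - {"dx":0,"dy":0,"dz":0.2,"wx":0,"wy":0,"wz":0,"gripper":255}
    - {"dx":0,"dy":0,"dz":0,"wx":0,"wy":0,"wz":0,"gripper":255}
    - {"dx":0,"dy":0,"dz":0,"wx":0,"wy":0,"wz":0,"gripper":255}
    - {"dx":0,"dy":0,"dz":0,"wx":0,"wy":0,"wz":0,"gripper":255}

```text
time: 42.32
tool_pos: [0.4982, -0.3414, 0.179]
ee_rot: [3.141, 0.001, 1.702]
wrist_force: [-0.1, 1.3, -0.9]
width: 0.0139
finger_force: 30.0
```

Call:
carry_out:
  deltas:
    - {"dx":0,"dy":0,"dz":0.17,"wx":0,"wy":0,"wz":0,"gripper":255}
    - {"dx":0,"dy":0,"dz":0.17,"wx":0,"wy":0,"wz":0,"gripper":255}
    - {"dx":0,"dy":0,"dz":0.15,"wx":0,"wy":0,"wz":0,"gripper":255}
    - {"dx":0,"dy":0,"dz":0,"wx":0,"wy":0,"wz":0,"gripper":255}
    - {"dx":0,"dy":0,"dz":0,"wx":0,"wy":0,"wz":0,"gripper":255}

```text
time: 42.73
tool_pos: [0.4982, -0.3414, 0.1693]
ee_rot: [3.141, 0.002, 1.702]
wrist_force: [-0.9, 0.7, 2.1]
width: 0.0138
finger_force: 30.0
```

Seated (light contact). Release and go to block 4.

Call:
carry_out:
  deltas:
    - {"dx":0,"dy":0,"dz":0.02,"wx":0,"wy":0,"wz":0,"gripper":255}
    - {"dx":0,"dy":0,"dz":0,"wx":0,"wy":0,"wz":0,"gripper":180}
    - {"dx":0,"dy":0,"dz":0,"wx":0,"wy":0,"wz":0,"gripper":180}
    - {"dx":0,"dy":0,"dz":0,"wx":0,"wy":0,"wz":0,"gripper":180}
    - {"dx":0,"dy":0,"dz":0,"wx":0,"wy":0,"wz":0,"gripper":180}
    - {"dx":0,"dy":0,"dz":-0.5,"wx":0,"wy":0,"wz":0,"gripper":180}
    - {"dx":0,"dy":0,"dz":-0.8,"wx":0,"wy":0,"wz":0,"gripper":180}
    - {"dx":0,"dy":0,"dz":-1,"wx":0,"wy":0,"wz":0,"gripper":180}
    - {"dx":0,"dy":0,"dz":-1,"wx":0,"wy":0,"wz":0,"gripper":180}
    - {"dx":0,"dy":0,"dz":-1,"wx":0,"wy":0,"wz":0,"gripper":180}
    - {"dx":0,"dy":0,"dz":-1,"wx":0,"wy":0,"wz":0,"gripper":150}
    - {"dx":0,"dy":0,"dz":0,"wx":0,"wy":0,"wz":0.65,"gripper":150}
    - {"dx":0,"dy":0,"dz":0,"wx":0,"wy":0,"wz":0.65,"gripper":150}
    - {"dx":0,"dy":0,"dz":0,"wx":-0.73,"wy":0,"wz":0,"gripper":150}
    - {"dx":0,"dy":0,"dz":0,"wx":-0.73,"wy":0,"wz":0,"gripper":150}
    - {"dx":0,"dy":0,"dz":0,"wx":-0.73,"wy":0,"wz":0,"gripper":150}
    - {"dx":0,"dy":0,"dz":0,"wx":-0.73,"wy":0,"wz":0,"gripper":150}
    - {"dx":0,"dy":0,"dz":0,"wx":0,"wy":0,"wz":0,"gripper":150}
    - {"dx":0,"dy":0,"dz":0,"wx":0,"wy":0,"wz":0,"gripper":150}
    - {"dx":0,"dy":0,"dz":0,"wx":0,"wy":0,"wz":0,"gripper":150}

```text
time: 44.4
tool_pos: [0.4981, -0.3413, 0.275]
ee_rot: [2.792, 0.001, 1.546]
wrist_force: [0.2, 0.7, 0.0]
width: 0.0386
finger_force: 0.0
```

```bash
python3 -c "
from h import *
blk(3)"
```

```text
pos [ 498.1 -341.3  275. ] F [0.2 0.7 0. ] t 44.4 turn [0.   0.01 0.01] shift in new frame [21.7   0.94  5.79] tcp goal [566.8  91.1 172.6]
```

Call:
carry_out:
  deltas:
    - {"dx":0.98,"dy":0.047,"dz":0,"wx":0,"wy":0,"wz":0,"gripper":150}
    - {"dx":0.98,"dy":0.047,"dz":0,"wx":0,"wy":0,"wz":0,"gripper":150}
    - {"dx":0.98,"dy":0.047,"dz":0,"wx":0,"wy":0,"wz":0,"gripper":150}
    - {"dx":0.98,"dy":0.047,"dz":0,"wx":0,"wy":0,"wz":0,"gripper":150}
    - {"dx":0.98,"dy":0.047,"dz":0,"wx":0,"wy":0,"wz":0,"gripper":150}
    - {"dx":0.98,"dy":0.047,"dz":0,"wx":0,"wy":0,"wz":0,"gripper":150}
    - {"dx":0.98,"dy":0.047,"dz":0,"wx":0,"wy":0,"wz":0,"gripper":150}
    - {"dx":0.98,"dy":0.047,"dz":0,"wx":0,"wy":0,"wz":0,"gripper":150}
    - {"dx":0.98,"dy":0.047,"dz":0,"wx":0,"wy":0,"wz":0,"gripper":150}
    - {"dx":0.98,"dy":0.047,"dz":0,"wx":0,"wy":0,"wz":0,"gripper":150}
    - {"dx":0.98,"dy":0.047,"dz":0,"wx":0,"wy":0,"wz":0,"gripper":150}
    - {"dx":0.98,"dy":0.047,"dz":0,"wx":0,"wy":0,"wz":0,"gripper":150}
    - {"dx":0.98,"dy":0.047,"dz":0,"wx":0,"wy":0,"wz":0,"gripper":150}
    - {"dx":0.98,"dy":0.047,"dz":0,"wx":0,"wy":0,"wz":0,"gripper":150}
    - {"dx":0.98,"dy":0.047,"dz":0,"wx":0,"wy":0,"wz":0,"gripper":150}
    - {"dx":0.98,"dy":0.047,"dz":0,"wx":0,"wy":0,"wz":0,"gripper":150}
    - {"dx":0.98,"dy":0.047,"dz":0,"wx":0,"wy":0,"wz":0,"gripper":150}
    - {"dx":0.98,"dy":0.047,"dz":0,"wx":0,"wy":0,"wz":0,"gripper":150}
    - {"dx":0.98,"dy":0.047,"dz":0,"wx":0,"wy":0,"wz":0,"gripper":150}
    - {"dx":0.98,"dy":0.047,"dz":0,"wx":0,"wy":0,"wz":0,"gripper":150}

```text
time: 46.07
tool_pos: [0.5261, 0.0519, 0.2812]
ee_rot: [2.791, 0.002, 1.547]
wrist_force: [0.3, -0.2, -0.2]
width: 0.0388
finger_force: 0.0
```

Call:
carry_out:
  deltas:
    - {"dx":0.7,"dy":0,"dz":0,"wx":0,"wy":0,"wz":0,"gripper":150}
    - {"dx":0.7,"dy":0,"dz":0,"wx":0,"wy":0,"wz":0,"gripper":150}
    - {"dx":0.7,"dy":0,"dz":0.4,"wx":0,"wy":0,"wz":0,"gripper":150}
    - {"dx":0,"dy":0,"dz":0.8,"wx":0,"wy":0,"wz":0,"gripper":150}
    - {"dx":0,"dy":0,"dz":0.8,"wx":0,"wy":0,"wz":0,"gripper":150}
    - {"dx":0,"dy":0,"dz":0.8,"wx":0,"wy":0,"wz":0,"gripper":150}
    - {"dx":0,"dy":0,"dz":0,"wx":0,"wy":0,"wz":0,"gripper":150}
    - {"dx":0,"dy":0,"dz":0,"wx":0,"wy":0,"wz":0,"gripper":150}
    - {"dx":0,"dy":0,"dz":0,"wx":0,"wy":0,"wz":0,"gripper":150}

```text
time: 46.82
tool_pos: [0.5462, 0.0922, 0.2289]
ee_rot: [2.79, 0.001, 1.546]
wrist_force: [-0.4, -0.7, 0.6]
width: 0.0389
finger_force: 0.0
```

```bash
python3 -c "
from h import *
blk(3)"
```

```text
pos [546.2  92.2 228.9] F [-0.4 -0.7  0.6] t 46.8 turn [0.02 0.   0.02] shift in new frame [-0.03  0.    3.  ] tcp goal [566.8  91.1 172.6]
```

Call:
carry_out:
  deltas:
    - {"dx":-0.03,"dy":0,"dz":0.6,"wx":0,"wy":0,"wz":0,"gripper":150}
    - {"dx":0,"dy":0,"dz":0.6,"wx":0,"wy":0,"wz":0,"gripper":150}
    - {"dx":0,"dy":0,"dz":0.6,"wx":0,"wy":0,"wz":0,"gripper":150}
    - {"dx":0,"dy":0,"dz":0.6,"wx":0,"wy":0,"wz":0,"gripper":150}
    - {"dx":0,"dy":0,"dz":0.56,"wx":0,"wy":0,"wz":0,"gripper":150}
    - {"dx":0,"dy":0,"dz":0,"wx":0,"wy":0,"wz":0,"gripper":150}
    - {"dx":0,"dy":0,"dz":0,"wx":0,"wy":0,"wz":0,"gripper":150}
    - {"dx":0,"dy":0,"dz":0,"wx":0,"wy":0,"wz":0,"gripper":255}
    - {"dx":0,"dy":0,"dz":0,"wx":0,"wy":0,"wz":0,"gripper":255}
    - {"dx":0,"dy":0,"dz":0,"wx":0,"wy":0,"wz":0,"gripper":255}
    - {"dx":0,"dy":0,"dz":0,"wx":0,"wy":0,"wz":0,"gripper":255}
    - {"dx":0,"dy":0,"dz":0,"wx":0,"wy":0,"wz":0,"gripper":255}

```text
time: 47.82
tool_pos: [0.5661, 0.0907, 0.1729]
ee_rot: [2.79, 0.001, 1.546]
wrist_force: [-0.0, 0.0, 1.3]
width: 0.0139
finger_force: 30.0
```

Call:
carry_out:
  deltas:
    - {"dx":0,"dy":0,"dz":-0.5,"wx":0,"wy":0,"wz":0,"gripper":255}
    - {"dx":0,"dy":0,"dz":-1,"wx":0,"wy":0,"wz":0,"gripper":255}
    - {"dx":0,"dy":0,"dz":-1,"wx":0,"wy":0,"wz":0,"gripper":255}
    - {"dx":0,"dy":0,"dz":-1,"wx":0,"wy":0,"wz":0,"gripper":255}
    - {"dx":0,"dy":0,"dz":-1,"wx":0,"wy":0,"wz":0,"gripper":255}
    - {"dx":0,"dy":0,"dz":-1,"wx":0,"wy":0,"wz":0,"gripper":255}
    - {"dx":0,"dy":0,"dz":-1,"wx":0,"wy":0,"wz":0,"gripper":255}
    - {"dx":0,"dy":0,"dz":0,"wx":0.73,"wy":0,"wz":0,"gripper":255}
    - {"dx":0,"dy":0,"dz":0,"wx":0.73,"wy":0,"wz":0,"gripper":255}
    - {"dx":0,"dy":0,"dz":0,"wx":0.73,"wy":0,"wz":0,"gripper":255}
    - {"dx":0,"dy":0,"dz":0,"wx":0.73,"wy":0,"wz":0,"gripper":255}
    - {"dx":0,"dy":0,"dz":0,"wx":0,"wy":0,"wz":-0.65,"gripper":255}
    - {"dx":0,"dy":0,"dz":0,"wx":0,"wy":0,"wz":-0.65,"gripper":255}
    - {"dx":0,"dy":0,"dz":0,"wx":0,"wy":0,"wz":0,"gripper":255}
    - {"dx":0,"dy":0,"dz":0,"wx":0,"wy":0,"wz":0,"gripper":255}
    - {"dx":0,"dy":0,"dz":0,"wx":0,"wy":0,"wz":0,"gripper":255}

```text
time: 49.15
tool_pos: [0.5211, 0.0919, 0.2947]
ee_rot: [3.141, 0.001, 1.7]
wrist_force: [-0.2, 0.3, -0.4]
width: 0.0138
finger_force: 30.0
```

```bash
python3 -c "
from h import *
slot(3,.156)"
```

```text
pos [521.1  91.9 294.7] F [-0.2  0.3 -0.4] t 49.1 turn [ 0.    0.01 -0.01] shift in new frame [-21.31  -6.47   3.03] tcp goal [ 448.4 -347.5  234. ]
```

Call:
carry_out:
  deltas:
    - {"dx":-0.93,"dy":-0.285,"dz":0,"wx":0,"wy":0,"wz":0,"gripper":255}
    - {"dx":-0.93,"dy":-0.285,"dz":0,"wx":0,"wy":0,"wz":0,"gripper":255}
    - {"dx":-0.93,"dy":-0.285,"dz":0,"wx":0,"wy":0,"wz":0,"gripper":255}
    - {"dx":-0.93,"dy":-0.285,"dz":0,"wx":0,"wy":0,"wz":0,"gripper":255}
    - {"dx":-0.93,"dy":-0.285,"dz":0,"wx":0,"wy":0,"wz":0,"gripper":255}
    - {"dx":-0.93,"dy":-0.285,"dz":0,"wx":0,"wy":0,"wz":0,"gripper":255}
    - {"dx":-0.93,"dy":-0.285,"dz":0,"wx":0,"wy":0,"wz":0,"gripper":255}
    - {"dx":-0.93,"dy":-0.285,"dz":0,"wx":0,"wy":0,"wz":0,"gripper":255}
    - {"dx":-0.93,"dy":-0.285,"dz":0,"wx":0,"wy":0,"wz":0,"gripper":255}
    - {"dx":-0.93,"dy":-0.285,"dz":0,"wx":0,"wy":0,"wz":0,"gripper":255}
    - {"dx":-0.93,"dy":-0.285,"dz":0,"wx":0,"wy":0,"wz":0,"gripper":255}
    - {"dx":-0.93,"dy":-0.285,"dz":0,"wx":0,"wy":0,"wz":0,"gripper":255}
    - {"dx":-0.93,"dy":-0.285,"dz":0,"wx":0,"wy":0,"wz":0,"gripper":255}
    - {"dx":-0.93,"dy":-0.285,"dz":0,"wx":0,"wy":0,"wz":0,"gripper":255}
    - {"dx":-0.93,"dy":-0.285,"dz":0,"wx":0,"wy":0,"wz":0,"gripper":255}
    - {"dx":-0.93,"dy":-0.285,"dz":0,"wx":0,"wy":0,"wz":0,"gripper":255}
    - {"dx":-0.93,"dy":-0.285,"dz":0,"wx":0,"wy":0,"wz":0,"gripper":255}
    - {"dx":-0.93,"dy":-0.285,"dz":0,"wx":0,"wy":0,"wz":0,"gripper":255}
    - {"dx":-0.93,"dy":-0.285,"dz":0,"wx":0,"wy":0,"wz":0,"gripper":255}
    - {"dx":-0.93,"dy":-0.285,"dz":0,"wx":0,"wy":0,"wz":0,"gripper":255}

```text
time: 50.82
tool_pos: [0.4565, -0.2926, 0.295]
ee_rot: [3.141, 0.001, 1.701]
wrist_force: [0.2, 0.6, -1.2]
width: 0.0138
finger_force: 30.0
```

Call:
carry_out:
  deltas:
    - {"dx":-0.903,"dy":-0.257,"dz":0,"wx":0,"wy":0,"wz":0,"gripper":255}
    - {"dx":-0.903,"dy":-0.257,"dz":0,"wx":0,"wy":0,"wz":0,"gripper":255}
    - {"dx":-0.903,"dy":-0.257,"dz":0,"wx":0,"wy":0,"wz":0,"gripper":255}
    - {"dx":0,"dy":0,"dz":0.9,"wx":0,"wy":0,"wz":0,"gripper":255}
    - {"dx":0,"dy":0,"dz":0.9,"wx":0,"wy":0,"wz":0,"gripper":255}
    - {"dx":0,"dy":0,"dz":0,"wx":0,"wy":0,"wz":0,"gripper":255}
    - {"dx":0,"dy":0,"dz":0,"wx":0,"wy":0,"wz":0,"gripper":255}
    - {"dx":0,"dy":0,"dz":0,"wx":0,"wy":0,"wz":0,"gripper":255}

```text
time: 51.48
tool_pos: [0.4489, -0.3475, 0.2597]
ee_rot: [3.141, 0.002, 1.702]
wrist_force: [-1.3, 0.2, -0.7]
width: 0.0136
finger_force: 30.0
```

```bash
python3 -c "
from h import *
slot(3,.092)"
```

```text
pos [ 448.9 -347.5  259.7] F [-1.3  0.2 -0.7] t 51.5 turn [0.   0.02 0.  ] shift in new frame [ 0.   -0.02  4.49] tcp goal [ 448.4 -347.5  170. ]
```

Call:
carry_out:
  deltas:
    - {"dx":0,"dy":-0.02,"dz":0.8,"wx":0,"wy":0,"wz":0,"gripper":255}
    - {"dx":0,"dy":0,"dz":0.7,"wx":0,"wy":0,"wz":0,"gripper":255}
    - {"dx":0,"dy":0,"dz":0.4,"wx":0,"wy":0,"wz":0,"gripper":255}
    - {"dx":0,"dy":0,"dz":0.4,"wx":0,"wy":0,"wz":0,"gripper":255}
    - {"dx":0,"dy":0,"dz":0.4,"wx":0,"wy":0,"wz":0,"gripper":255}
    - {"dx":0,"dy":0,"dz":0.4,"wx":0,"wy":0,"wz":0,"gripper":255}
    - {"dx":0,"dy":0,"dz":0.4,"wx":0,"wy":0,"wz":0,"gripper":255}
    - {"dx":0,"dy":0,"dz":0.3,"wx":0,"wy":0,"wz":0,"gripper":255}
    - {"dx":0,"dy":0,"dz":0.2,"wx":0,"wy":0,"wz":0,"gripper":255}
    - {"dx":0,"dy":0,"dz":0,"wx":0,"wy":0,"wz":0,"gripper":255}
    - {"dx":0,"dy":0,"dz":0,"wx":0,"wy":0,"wz":0,"gripper":255}
    - {"dx":0,"dy":0,"dz":0,"wx":0,"wy":0,"wz":0,"gripper":255}

```text
time: 52.48
tool_pos: [0.4485, -0.3479, 0.1791]
ee_rot: [3.141, 0.001, 1.702]
wrist_force: [0.2, -1.2, -1.2]
width: 0.0139
finger_force: 30.0
```

Call:
carry_out:
  deltas:
    - {"dx":0,"dy":0,"dz":0.17,"wx":0,"wy":0,"wz":0,"gripper":255}
    - {"dx":0,"dy":0,"dz":0.17,"wx":0,"wy":0,"wz":0,"gripper":255}
    - {"dx":0,"dy":0,"dz":0.16,"wx":0,"wy":0,"wz":0,"gripper":255}
    - {"dx":0,"dy":0,"dz":0,"wx":0,"wy":0,"wz":0,"gripper":255}
    - {"dx":0,"dy":0,"dz":0,"wx":0,"wy":0,"wz":0,"gripper":255}

```text
time: 52.9
tool_pos: [0.4485, -0.3479, 0.1696]
ee_rot: [3.141, 0.002, 1.702]
wrist_force: [-1.0, 0.9, 4.3]
width: 0.0137
finger_force: 30.0
```

Seated. Release and go for the last block.

Call:
carry_out:
  deltas:
    - {"dx":0,"dy":0,"dz":0,"wx":0,"wy":0,"wz":0,"gripper":180}
    - {"dx":0,"dy":0,"dz":0,"wx":0,"wy":0,"wz":0,"gripper":180}
    - {"dx":0,"dy":0,"dz":0,"wx":0,"wy":0,"wz":0,"gripper":180}
    - {"dx":0,"dy":0,"dz":0,"wx":0,"wy":0,"wz":0,"gripper":180}
    - {"dx":0,"dy":0,"dz":-0.5,"wx":0,"wy":0,"wz":0,"gripper":180}
    - {"dx":0,"dy":0,"dz":-0.8,"wx":0,"wy":0,"wz":0,"gripper":180}
    - {"dx":0,"dy":0,"dz":-1,"wx":0,"wy":0,"wz":0,"gripper":180}
    - {"dx":0,"dy":0,"dz":-1,"wx":0,"wy":0,"wz":0,"gripper":180}
    - {"dx":0,"dy":0,"dz":-1,"wx":0,"wy":0,"wz":0,"gripper":180}
    - {"dx":0,"dy":0,"dz":-1,"wx":0,"wy":0,"wz":0,"gripper":150}
    - {"dx":0,"dy":0,"dz":0,"wx":0,"wy":0,"wz":0.65,"gripper":150}
    - {"dx":0,"dy":0,"dz":0,"wx":0,"wy":0,"wz":0.65,"gripper":150}
    - {"dx":0,"dy":0,"dz":0,"wx":-0.73,"wy":0,"wz":0,"gripper":150}
    - {"dx":0,"dy":0,"dz":0,"wx":-0.73,"wy":0,"wz":0,"gripper":150}
    - {"dx":0,"dy":0,"dz":0,"wx":-0.73,"wy":0,"wz":0,"gripper":150}
    - {"dx":0,"dy":0,"dz":0,"wx":-0.73,"wy":0,"wz":0,"gripper":150}
    - {"dx":0,"dy":0,"dz":0,"wx":0,"wy":0,"wz":0,"gripper":150}
    - {"dx":0,"dy":0,"dz":0,"wx":0,"wy":0,"wz":0,"gripper":150}
    - {"dx":0,"dy":0,"dz":0,"wx":0,"wy":0,"wz":0,"gripper":150}

```text
time: 54.48
tool_pos: [0.4485, -0.3478, 0.2753]
ee_rot: [2.792, 0.002, 1.546]
wrist_force: [0.0, -1.1, 0.5]
width: 0.0388
finger_force: 0.0
```

```bash
python3 -c "
from h import *
blk(4)"
```

```text
pos [ 448.5 -347.8  275.3] F [ 0.  -1.1  0.5] t 54.5 turn [0.   0.01 0.01] shift in new frame [25.19  3.26  6.65] tcp goal [568.3 153.1 172.6]
```

Call:
carry_out:
  deltas:
    - {"dx":0.98,"dy":0.163,"dz":0,"wx":0,"wy":0,"wz":0,"gripper":150}
    - {"dx":0.98,"dy":0.163,"dz":0,"wx":0,"wy":0,"wz":0,"gripper":150}
    - {"dx":0.98,"dy":0.163,"dz":0,"wx":0,"wy":0,"wz":0,"gripper":150}
    - {"dx":0.98,"dy":0.163,"dz":0,"wx":0,"wy":0,"wz":0,"gripper":150}
    - {"dx":0.98,"dy":0.163,"dz":0,"wx":0,"wy":0,"wz":0,"gripper":150}
    - {"dx":0.98,"dy":0.163,"dz":0,"wx":0,"wy":0,"wz":0,"gripper":150}
    - {"dx":0.98,"dy":0.163,"dz":0,"wx":0,"wy":0,"wz":0,"gripper":150}
    - {"dx":0.98,"dy":0.163,"dz":0,"wx":0,"wy":0,"wz":0,"gripper":150}
    - {"dx":0.98,"dy":0.163,"dz":0,"wx":0,"wy":0,"wz":0,"gripper":150}
    - {"dx":0.98,"dy":0.163,"dz":0,"wx":0,"wy":0,"wz":0,"gripper":150}
    - {"dx":0.98,"dy":0.163,"dz":0,"wx":0,"wy":0,"wz":0,"gripper":150}
    - {"dx":0.98,"dy":0.163,"dz":0,"wx":0,"wy":0,"wz":0,"gripper":150}
    - {"dx":0.98,"dy":0.163,"dz":0,"wx":0,"wy":0,"wz":0,"gripper":150}
    - {"dx":0.98,"dy":0.163,"dz":0,"wx":0,"wy":0,"wz":0,"gripper":150}
    - {"dx":0.98,"dy":0.163,"dz":0,"wx":0,"wy":0,"wz":0,"gripper":150}
    - {"dx":0.98,"dy":0.163,"dz":0,"wx":0,"wy":0,"wz":0,"gripper":150}
    - {"dx":0.98,"dy":0.163,"dz":0,"wx":0,"wy":0,"wz":0,"gripper":150}
    - {"dx":0.98,"dy":0.163,"dz":0,"wx":0,"wy":0,"wz":0,"gripper":150}
    - {"dx":0.98,"dy":0.163,"dz":0,"wx":0,"wy":0,"wz":0,"gripper":150}
    - {"dx":0.98,"dy":0.163,"dz":0,"wx":0,"wy":0,"wz":0,"gripper":150}

```text
time: 56.15
tool_pos: [0.52, 0.0443, 0.2974]
ee_rot: [2.792, 0.002, 1.547]
wrist_force: [-0.6, 0.4, 0.5]
width: 0.0388
finger_force: 0.0
```

Call:
carry_out:
  deltas:
    - {"dx":0.93,"dy":0,"dz":0,"wx":0,"wy":0,"wz":0,"gripper":150}
    - {"dx":0.93,"dy":0,"dz":0,"wx":0,"wy":0,"wz":0,"gripper":150}
    - {"dx":0.93,"dy":0,"dz":0,"wx":0,"wy":0,"wz":0,"gripper":150}
    - {"dx":0.93,"dy":0,"dz":0,"wx":0,"wy":0,"wz":0,"gripper":150}
    - {"dx":0.93,"dy":0,"dz":0,"wx":0,"wy":0,"wz":0,"gripper":150}
    - {"dx":0.93,"dy":0,"dz":0.4,"wx":0,"wy":0,"wz":0,"gripper":150}
    - {"dx":0,"dy":0,"dz":0.8,"wx":0,"wy":0,"wz":0,"gripper":150}
    - {"dx":0,"dy":0,"dz":0.8,"wx":0,"wy":0,"wz":0,"gripper":150}
    - {"dx":0,"dy":0,"dz":0.8,"wx":0,"wy":0,"wz":0,"gripper":150}
    - {"dx":0,"dy":0,"dz":0.8,"wx":0,"wy":0,"wz":0,"gripper":150}
    - {"dx":0,"dy":0,"dz":0,"wx":0,"wy":0,"wz":0,"gripper":150}
    - {"dx":0,"dy":0,"dz":0,"wx":0,"wy":0,"wz":0,"gripper":150}
    - {"dx":0,"dy":0,"dz":0,"wx":0,"wy":0,"wz":0,"gripper":150}

```text
time: 57.23
tool_pos: [0.5473, 0.1541, 0.2301]
ee_rot: [2.79, 0.001, 1.546]
wrist_force: [0.4, -0.4, -1.2]
width: 0.0385
finger_force: 0.0
```

```bash
python3 -c "
from h import *
blk(4)"
```

```text
pos [547.3 154.1 230.1] F [ 0.4 -0.4 -1.2] t 57.2 turn [0.02 0.   0.02] shift in new frame [-0.02  0.    3.06] tcp goal [568.3 153.1 172.6]
```

Call:
carry_out:
  deltas:
    - {"dx":-0.02,"dy":0,"dz":0.6,"wx":0,"wy":0,"wz":0,"gripper":150}
    - {"dx":0,"dy":0,"dz":0.6,"wx":0,"wy":0,"wz":0,"gripper":150}
    - {"dx":0,"dy":0,"dz":0.6,"wx":0,"wy":0,"wz":0,"gripper":150}
    - {"dx":0,"dy":0,"dz":0.6,"wx":0,"wy":0,"wz":0,"gripper":150}
    - {"dx":0,"dy":0,"dz":0.62,"wx":0,"wy":0,"wz":0,"gripper":150}
    - {"dx":0,"dy":0,"dz":0,"wx":0,"wy":0,"wz":0,"gripper":150}
    - {"dx":0,"dy":0,"dz":0,"wx":0,"wy":0,"wz":0,"gripper":150}
    - {"dx":0,"dy":0,"dz":0,"wx":0,"wy":0,"wz":0,"gripper":255}
    - {"dx":0,"dy":0,"dz":0,"wx":0,"wy":0,"wz":0,"gripper":255}
    - {"dx":0,"dy":0,"dz":0,"wx":0,"wy":0,"wz":0,"gripper":255}
    - {"dx":0,"dy":0,"dz":0,"wx":0,"wy":0,"wz":0,"gripper":255}
    - {"dx":0,"dy":0,"dz":0,"wx":0,"wy":0,"wz":0,"gripper":255}

```text
time: 58.23
tool_pos: [0.5675, 0.1527, 0.1727]
ee_rot: [2.791, 0.001, 1.546]
wrist_force: [-0.7, -0.1, 0.1]
width: 0.0141
finger_force: 30.0
```

Call:
carry_out:
  deltas:
    - {"dx":0,"dy":0,"dz":-0.5,"wx":0,"wy":0,"wz":0,"gripper":255}
    - {"dx":0,"dy":0,"dz":-1,"wx":0,"wy":0,"wz":0,"gripper":255}
    - {"dx":0,"dy":0,"dz":-1,"wx":0,"wy":0,"wz":0,"gripper":255}
    - {"dx":0,"dy":0,"dz":-1,"wx":0,"wy":0,"wz":0,"gripper":255}
    - {"dx":0,"dy":0,"dz":-1,"wx":0,"wy":0,"wz":0,"gripper":255}
    - {"dx":0,"dy":0,"dz":-1,"wx":0,"wy":0,"wz":0,"gripper":255}
    - {"dx":0,"dy":0,"dz":-1,"wx":0,"wy":0,"wz":0,"gripper":255}
    - {"dx":0,"dy":0,"dz":0,"wx":0.73,"wy":0,"wz":0,"gripper":255}
    - {"dx":0,"dy":0,"dz":0,"wx":0.73,"wy":0,"wz":0,"gripper":255}
    - {"dx":0,"dy":0,"dz":0,"wx":0.73,"wy":0,"wz":0,"gripper":255}
    - {"dx":0,"dy":0,"dz":0,"wx":0.73,"wy":0,"wz":0,"gripper":255}
    - {"dx":0,"dy":0,"dz":0,"wx":0,"wy":0,"wz":-0.65,"gripper":255}
    - {"dx":0,"dy":0,"dz":0,"wx":0,"wy":0,"wz":-0.65,"gripper":255}
    - {"dx":0,"dy":0,"dz":0,"wx":0,"wy":0,"wz":0,"gripper":255}
    - {"dx":0,"dy":0,"dz":0,"wx":0,"wy":0,"wz":0,"gripper":255}
    - {"dx":0,"dy":0,"dz":0,"wx":0,"wy":0,"wz":0,"gripper":255}

```text
time: 59.57
tool_pos: [0.5227, 0.1539, 0.2947]
ee_rot: [3.141, 0.001, 1.7]
wrist_force: [-0.3, -0.3, -0.8]
width: 0.0137
finger_force: 30.0
```

```bash
python3 -c "
from h import *
slot(4,.156)"
```

```text
pos [522.7 153.9 294.7] F [-0.3 -0.3 -0.8] t 59.6 turn [ 0.    0.01 -0.01] shift in new frame [-24.37  -9.45   3.04] tcp goal [ 398.9 -354.   234. ]
```

Call:
carry_out:
  deltas:
    - {"dx":-0.93,"dy":-0.36,"dz":0,"wx":0,"wy":0,"wz":0,"gripper":255}
    - {"dx":-0.93,"dy":-0.36,"dz":0,"wx":0,"wy":0,"wz":0,"gripper":255}
    - {"dx":-0.93,"dy":-0.36,"dz":0,"wx":0,"wy":0,"wz":0,"gripper":255}
    - {"dx":-0.93,"dy":-0.36,"dz":0,"wx":0,"wy":0,"wz":0,"gripper":255}
    - {"dx":-0.93,"dy":-0.36,"dz":0,"wx":0,"wy":0,"wz":0,"gripper":255}
    - {"dx":-0.93,"dy":-0.36,"dz":0,"wx":0,"wy":0,"wz":0,"gripper":255}
    - {"dx":-0.93,"dy":-0.36,"dz":0,"wx":0,"wy":0,"wz":0,"gripper":255}
    - {"dx":-0.93,"dy":-0.36,"dz":0,"wx":0,"wy":0,"wz":0,"gripper":255}
    - {"dx":-0.93,"dy":-0.36,"dz":0,"wx":0,"wy":0,"wz":0,"gripper":255}
    - {"dx":-0.93,"dy":-0.36,"dz":0,"wx":0,"wy":0,"wz":0,"gripper":255}
    - {"dx":-0.93,"dy":-0.36,"dz":0,"wx":0,"wy":0,"wz":0,"gripper":255}
    - {"dx":-0.93,"dy":-0.36,"dz":0,"wx":0,"wy":0,"wz":0,"gripper":255}
    - {"dx":-0.93,"dy":-0.36,"dz":0,"wx":0,"wy":0,"wz":0,"gripper":255}
    - {"dx":-0.93,"dy":-0.36,"dz":0,"wx":0,"wy":0,"wz":0,"gripper":255}
    - {"dx":-0.93,"dy":-0.36,"dz":0,"wx":0,"wy":0,"wz":0,"gripper":255}
    - {"dx":-0.93,"dy":-0.36,"dz":0,"wx":0,"wy":0,"wz":0,"gripper":255}
    - {"dx":-0.93,"dy":-0.36,"dz":0,"wx":0,"wy":0,"wz":0,"gripper":255}
    - {"dx":-0.93,"dy":-0.36,"dz":0,"wx":0,"wy":0,"wz":0,"gripper":255}
    - {"dx":-0.93,"dy":-0.36,"dz":0,"wx":0,"wy":0,"wz":0,"gripper":255}
    - {"dx":-0.93,"dy":-0.36,"dz":0,"wx":0,"wy":0,"wz":0,"gripper":255}

```text
time: 61.23
tool_pos: [0.4282, -0.2344, 0.2951]
ee_rot: [3.141, 0.001, 1.701]
wrist_force: [0.2, 0.1, -1.2]
width: 0.0138
finger_force: 30.0
```

Call:
carry_out:
  deltas:
    - {"dx":-0.962,"dy":-0.375,"dz":0,"wx":0,"wy":0,"wz":0,"gripper":255}
    - {"dx":-0.962,"dy":-0.375,"dz":0,"wx":0,"wy":0,"wz":0,"gripper":255}
    - {"dx":-0.962,"dy":-0.375,"dz":0,"wx":0,"wy":0,"wz":0,"gripper":255}
    - {"dx":-0.962,"dy":-0.375,"dz":0,"wx":0,"wy":0,"wz":0,"gripper":255}
    - {"dx":-0.962,"dy":-0.375,"dz":0,"wx":0,"wy":0,"wz":0,"gripper":255}
    - {"dx":-0.962,"dy":-0.375,"dz":0,"wx":0,"wy":0,"wz":0,"gripper":255}
    - {"dx":0,"dy":0,"dz":0.9,"wx":0,"wy":0,"wz":0,"gripper":255}
    - {"dx":0,"dy":0,"dz":0.9,"wx":0,"wy":0,"wz":0,"gripper":255}
    - {"dx":0,"dy":0,"dz":0,"wx":0,"wy":0,"wz":0,"gripper":255}
    - {"dx":0,"dy":0,"dz":0,"wx":0,"wy":0,"wz":0,"gripper":255}
    - {"dx":0,"dy":0,"dz":0,"wx":0,"wy":0,"wz":0,"gripper":255}

```text
time: 62.15
tool_pos: [0.3995, -0.3541, 0.2599]
ee_rot: [3.141, 0.002, 1.702]
wrist_force: [0.7, 0.1, -0.9]
width: 0.0137
finger_force: 30.0
```

```bash
python3 -c "
from h import *
slot(4,.092)"
```

```text
pos [ 399.5 -354.1  259.9] F [ 0.7  0.1 -0.9] t 62.1 turn [0.   0.02 0.  ] shift in new frame [ 0.   -0.03  4.49] tcp goal [ 398.9 -354.   170. ]
```

Call:
carry_out:
  deltas:
    - {"dx":0,"dy":-0.02,"dz":0.8,"wx":0,"wy":0,"wz":0,"gripper":255}
    - {"dx":0,"dy":0,"dz":0.7,"wx":0,"wy":0,"wz":0,"gripper":255}
    - {"dx":0,"dy":0,"dz":0.4,"wx":0,"wy":0,"wz":0,"gripper":255}
    - {"dx":0,"dy":0,"dz":0.4,"wx":0,"wy":0,"wz":0,"gripper":255}
    - {"dx":0,"dy":0,"dz":0.4,"wx":0,"wy":0,"wz":0,"gripper":255}
    - {"dx":0,"dy":0,"dz":0.4,"wx":0,"wy":0,"wz":0,"gripper":255}
    - {"dx":0,"dy":0,"dz":0.4,"wx":0,"wy":0,"wz":0,"gripper":255}
    - {"dx":0,"dy":0,"dz":0.3,"wx":0,"wy":0,"wz":0,"gripper":255}
    - {"dx":0,"dy":0,"dz":0.2,"wx":0,"wy":0,"wz":0,"gripper":255}
    - {"dx":0,"dy":0,"dz":0,"wx":0,"wy":0,"wz":0,"gripper":255}
    - {"dx":0,"dy":0,"dz":0,"wx":0,"wy":0,"wz":0,"gripper":255}
    - {"dx":0,"dy":0,"dz":0,"wx":0,"wy":0,"wz":0,"gripper":255}

```text
time: 63.15
tool_pos: [0.399, -0.3545, 0.1793]
ee_rot: [3.141, 0.002, 1.702]
wrist_force: [0.4, 0.0, -1.1]
width: 0.014
finger_force: 30.0
```

Call:
carry_out:
  deltas:
    - {"dx":0,"dy":0,"dz":0.17,"wx":0,"wy":0,"wz":0,"gripper":255}
    - {"dx":0,"dy":0,"dz":0.17,"wx":0,"wy":0,"wz":0,"gripper":255}
    - {"dx":0,"dy":0,"dz":0.17,"wx":0,"wy":0,"wz":0,"gripper":255}
    - {"dx":0,"dy":0,"dz":0,"wx":0,"wy":0,"wz":0,"gripper":255}
    - {"dx":0,"dy":0,"dz":0,"wx":0,"wy":0,"wz":0,"gripper":255}

```text
time: 63.57
tool_pos: [0.399, -0.3544, 0.1694]
ee_rot: [3.141, 0.002, 1.702]
wrist_force: [-1.0, -0.4, 4.7]
width: 0.0138
finger_force: 30.0
```

Call:
carry_out:
  deltas:
    - {"dx":0,"dy":0,"dz":0,"wx":0,"wy":0,"wz":0,"gripper":180}
    - {"dx":0,"dy":0,"dz":0,"wx":0,"wy":0,"wz":0,"gripper":180}
    - {"dx":0,"dy":0,"dz":0,"wx":0,"wy":0,"wz":0,"gripper":180}
    - {"dx":0,"dy":0,"dz":0,"wx":0,"wy":0,"wz":0,"gripper":180}
    - {"dx":0,"dy":0,"dz":-0.5,"wx":0,"wy":0,"wz":0,"gripper":180}
    - {"dx":0,"dy":0,"dz":-0.8,"wx":0,"wy":0,"wz":0,"gripper":180}
    - {"dx":0,"dy":0,"dz":-1,"wx":0,"wy":0,"wz":0,"gripper":180}
    - {"dx":0,"dy":0,"dz":-1,"wx":0,"wy":0,"wz":0,"gripper":180}
    - {"dx":0,"dy":0,"dz":-1,"wx":0,"wy":0,"wz":0,"gripper":180}
    - {"dx":0,"dy":0,"dz":-1,"wx":0,"wy":0,"wz":0,"gripper":150}
    - {"dx":1,"dy":-0.2,"dz":0,"wx":0,"wy":0,"wz":0,"gripper":150}
    - {"dx":1,"dy":-0.2,"dz":0,"wx":0,"wy":0,"wz":0,"gripper":150}
    - {"dx":1,"dy":-0.2,"dz":0,"wx":0,"wy":0,"wz":0,"gripper":150}
    - {"dx":1,"dy":-0.2,"dz":0,"wx":0,"wy":0,"wz":0,"gripper":150}
    - {"dx":1,"dy":-0.2,"dz":0,"wx":0,"wy":0,"wz":0,"gripper":150}
    - {"dx":1,"dy":-0.2,"dz":0,"wx":0,"wy":0,"wz":0,"gripper":150}
    - {"dx":1,"dy":-0.2,"dz":0,"wx":0,"wy":0,"wz":0,"gripper":150}
    - {"dx":1,"dy":-0.2,"dz":0,"wx":0,"wy":0,"wz":0,"gripper":150}
    - {"dx":1,"dy":-0.2,"dz":0,"wx":0,"wy":0,"wz":0,"gripper":150}
    - {"dx":1,"dy":-0.2,"dz":0,"wx":0,"wy":0,"wz":0,"gripper":150}

```text
time: 65.23
tool_pos: [0.3326, -0.1602, 0.2752]
ee_rot: [3.141, 0.001, 1.702]
wrist_force: [0.4, -0.8, 1.1]
width: 0.0388
finger_force: 0.0
```

Call:
carry_out:
  deltas:
    - {"dx":1,"dy":-0.2,"dz":0,"wx":0,"wy":0,"wz":0,"gripper":150}
    - {"dx":1,"dy":-0.2,"dz":0,"wx":0,"wy":0,"wz":0,"gripper":150}
    - {"dx":1,"dy":0,"dz":0,"wx":0,"wy":0,"wz":0,"gripper":150}
    - {"dx":1,"dy":0,"dz":0,"wx":0,"wy":0,"wz":0,"gripper":150}
    - {"dx":1,"dy":0,"dz":0,"wx":0,"wy":0,"wz":0,"gripper":150}
    - {"dx":1,"dy":0,"dz":0,"wx":0,"wy":0,"wz":0,"gripper":150}
    - {"dx":0,"dy":0,"dz":0,"wx":0,"wy":0,"wz":0,"gripper":150}
    - {"dx":0,"dy":0,"dz":0,"wx":0,"wy":0,"wz":0,"gripper":150}
    - {"dx":0,"dy":0,"dz":0,"wx":0,"wy":0,"wz":0,"gripper":150}

```text
time: 65.98
tool_pos: [0.3095, -0.0436, 0.2748]
ee_rot: [3.141, 0.002, 1.702]
wrist_force: [0.2, -0.9, 0.6]
width: 0.039
finger_force: 0.0
```

```bash
python3 - <<'E'
from h import *
a=snap('scene','s9.png');b=snap('top','t9.png')
c=np.zeros((510,800,3),np.uint8); c[:405,:540]=cv2.resize(a[125:215,265:385],(540,405),interpolation=2); c[:495,542:]=cv2.resize(b[150:270,330:392],(258,495),interpolation=2)
cv2.imwrite('pics/fin.png',c[...,::-1])
E
```

```text
(no output)
```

View pics/fin.png

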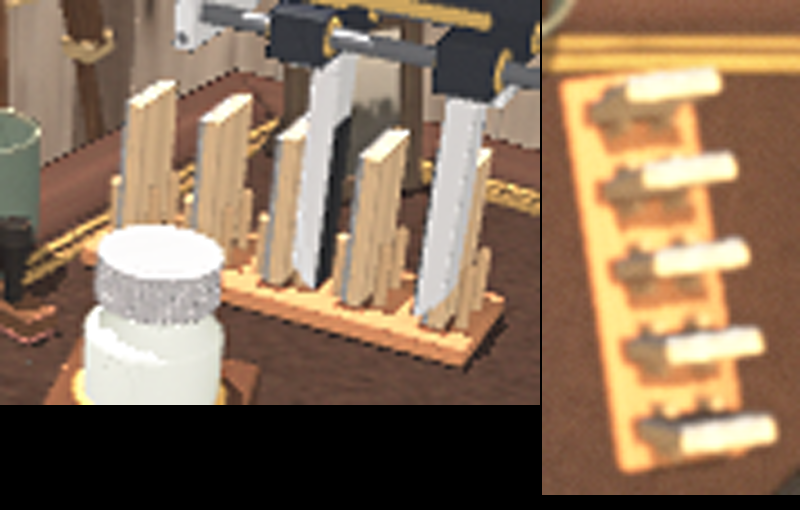

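All five blocks stand upright in their slots (top crop centres near (674,85), (690,171), (701,257), (715,345) and (728,434)), and the lid is home on the jar. I'll check the centring by numbers.

```bash
python3 - <<'E'
from h import *
b=cv2.imread('pics/t9.png'); h=cv2.cvtColor(b,cv2.COLOR_BGR2HSV)
m=((h[...,1]<75)&(h[...,2]>225)).astype(np.uint8); m[:165]=0;m[265:]=0;m[:,:340]=0;m[:,392:]=0
u=np.array([.9914,.1305]);v=np.array([-.1305,.9914])
n,l,s,c=cv2.connectedComponentsWithStats(m)
for i in range(1,n):
    if s[i,4]>40:
        p=onz('top',*c[i],.110)[:2]-[.498,-.341]; print(s[i,4],np.round([p@u*1e3,p@v*1e3],1))
for p in[(674,85),(690,171),(701,257),(715,345),(728,434)]:
    q=onz('top',330+(p[0]-541.5)/4.16-.5,150+(p[1]+.5)/4.125-.5,.110)[:2]-[.498,-.341]; print(np.round([q@u*1e3,q@v*1e3],1))
# sizes: rack edge centre across v from corners
for C in([496.5,-340.6],[495.8,-341.1]): print((np.array(C)/1e3-[.498,-.341])@v*1e3)
E
```

```text
117 [100.8   1.1]
119 [50.8  0.2]
120 [1.2 1.6]
112 [-49.    1.1]
112 [-99.4   1.4]
[99.4  0.2]
[49.5 -0.9]
[0.5 0.6]
[-49.5   0.5]
[-99.6   0.7]
0.5923100000000114
0.18796000000000831
```

The blocks are centred to about 1 mm in both directions, so I'm handing in.

```bash
python3 -c "
from bench import robot
print(robot.close_job())"
```

```text
the job is handed in; nothing more can be done
None
```

The lid is screwed home on the ink jar against its stops, all five blocks stand upright in the rack, one to a slot and centred to about 1 mm, and the job is handed in; no verdict was returned.

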